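# Fetch the sharpening stone from under the carving tools

## Robot

A 6-joint arm with a two-finger parallel gripper is mounted at the origin on the work surface. World frame = base frame: x ahead of the robot, y to its left, z up, the work surface at z = 0. Lengths are in m, angles in rad, forces in N, time in s.
With the tool pointing down it reaches from about 0.325 to 0.925 m from the base axis. Payload 3.1 kg.
Tool frame: the origin (TCP) lies at the very end of the fingers, on their centre line; the grasp point (between the pads) lies 19 mm behind it; z points along the fingers, y is the direction in which the jaws open and shut (so a half turn about z gives the same grasp; the last joint's range is limited). The gripper opens to 85 mm and grips with 20 to 120 N. Pads are 22 mm wide; open, the fingers measure 114 mm over their backs; the gripper's body (76 mm by 85 mm) begins 54 mm behind the grasp point. The pads swing forward as they close: fully open they stand 13 mm farther back than shut.
Start: joints at [1.162, 0.217, 1.613, -0, 1.311, -0.112], TCP at [0.183, 0.598, 0.231] pointing down, gripper open.
Joint ranges: [-2.75, 2.75], [-0.78, 2.1], [0.31, 2.55], [-1.13, 4.27], [0.13, 2.63], [-2.58, 2.58]. Speed limits (rad/s): [2.79, 2.79, 3.14, 3.14, 3.14, 3.14].

## Interface

Orientations are given as a 3x3 rotation matrix whose columns are the frame's x, y, z axes.
In Python, from plant import get_obs, capture, sign_off gives the robot as it stands.
- The arm moves only by the tool drive_tool, never from a script. Its argument "rows" is a list that holds one entry, the list of rows, each a list of 5 numbers: the opening in per cent of the stroke, from 0 (shut) to 100 (fully open), then the shift along the tool's x, y, z in cm, then the turn about the tool's z in degrees. A call has 1 to 8 rows; each row is the pose to reach, as a shift and turn from the pose measured when the call began, along the tool's axes at that moment; what a row does not reach only later rows make up. A row lasts 1/12 s, in which the tool goes at most 41.7 mm and 7.16 degrees, less where a joint would pass 70% of its speed; a pose out of reach is approached as far as the arm can. A call with a gripper value outside its range is refused whole. The fingers move at their own pace and stop on an object; "newtons" is the grip in N (left out, the last holds). Time passes only in rows, so rows that repeat a pose let the fingers close. It gives the time, the measured TCP pose, the force and the opening at its end, in the units of the state.
- get_obs(): the state, without advancing time (a new reading comes with each control period).
- capture(name): name is "scene" or "top" or "wrist"; returns a dict with "pixels" (420x560x3 uint8, red, green, blue), "fx", "fy", "cx", "cy" (pixels), "rvec" (rotation vector, rad) and "tvec" (3), from world to camera coordinates, as OpenCV has them. Camera axes: x right, y down, z forward; pixel columns grow to the right and rows downward; lengths in m; the calibration is good to about 2 mm. The wrist camera is an equidistant fisheye: a pixel r from the principal point sees the ray r / f radians off the axis. A picture is of the moment at which its call begins. There is no depth.
- sign_off(): hands the job in, once; it reports no verdict.
The state is a dict: "t": time; "joints": joint angles; "dq": joint speeds; "joint_efforts": joint torques, N m; "tool_pos": TCP position; "tool_rot": TCP orientation; "contact_force": force on the tool from outside, world axes, zero at the start; "moment": the same for the moment, N m; "grip_width": finger opening in m.
Only numpy, scipy, OpenCV 4.12 (cv2) and the standard library are available. Lean on these libraries where they do the work, as an engineer would, in place of code of your own. Each camera call takes 0.05 s, during which the arm holds its last target. There are 200 camera calls.

## Task

Three carving tools lie across the notched wooden tray, over the sharpening stone that is needed. Lay all three flat on the cork mat, then take the stone out of the tray and set it down flat in the wooden holder, fully between its dark cleats; after that put every tool back across the tray in the very notches it came from, as far along and pointing the same way as before. Do not shift or tip the little oil bottle.

Things in the scene. Friction and masses are not known exactly. Their poses are not given: they have to be found in the camera images.
- chisel_mid (a point): carving tool 280 mm long, 150 g, the broad one: blade flares to a flat 40 mm edge. Black handle 140 long, 26 wide, 24 high, lying flat; brass ferrule 15; shank 75 long, 10 thick; blade 50. This point: balance and grip point, on the axis, 12 mm above the handle's underside, 25 mm behind the handle's ferrule end; x to the blade (165 mm ahead; 115 mm behind), z up. Starts in any lane, blade to tray +x
- gouge_mid (a point): carving tool 280 mm long, 150 g, blade a U-shaped trough 24 mm wide. Black handle 140 long, 26 wide, 24 high, lying flat; brass ferrule 15; shank 75 long, 10 thick; blade 50. This point: balance and grip point, on the axis, 12 mm above the handle's underside, 25 mm behind the handle's ferrule end; x to the blade (165 mm ahead; 115 mm behind), z up. Starts in any lane, blade to tray +x
- veiner_mid (a point): carving tool 280 mm long, 150 g, blade a narrow 7 mm bar. Black handle 140 long, 26 wide, 24 high, lying flat; brass ferrule 15; shank 75 long, 10 thick; blade 50. This point: balance and grip point, on the axis, 12 mm above the handle's underside, 25 mm behind the handle's ferrule end; x to the blade (165 mm ahead; 115 mm behind), z up. Starts in any lane, blade to tray +x
- stone_mid (a point): grey rectangular sharpening stone, 150 x 50 x 28 mm, about 0.5 kg; this point is its centre, x along its length, z up. At the start it lies on the tray's floor under the tools, its length along the tray's y; the tools must come off before it can be lifted
- tray: fixed wooden tray 188 (x) x 200 (y) mm, origin at centre of underside, z up. Floor 10 mm thick; open y ends. Rails along y at x = -88 and +88 mm, 12 thick, 164 apart inside. Lanes at y = -65, 0, 65: handle notches in the -x rail 42 wide, bottom 52 up; shank notches in the +x rail 26 wide, bottom 59 up; notches 8 deep. A tool at home is level, along x, its axis 64 mm above the underside
- mat: fixed cork mat, 300 (x) x 220 (y) x 6 mm, flat, empty at the start; origin at the centre of its underside. The grip points of the tools laid on it must be over it, at most 140 mm from its centre in x and 110 mm in y
- holder: fixed light wooden board 210 (x) x 90 (y) x 14 mm, origin at centre of underside. The stone lies on it with its length along x, either way round. Dark cleats 10 mm high at both ends, with arms 20 mm long at the corners, leave a place of 166 x 66 mm, 8 mm of play each way; the long sides are open for 126 mm in the middle, for the fingers
- oil: small closed amber bottle of honing oil with a black cap, 48 mm diameter, 90 mm high, standing loose beyond the holder; origin at the centre of its underside. Not to be moved
Things that resemble listed ones, but are neither listed nor needed, are in the scene too. There is more than one size of the part that bears stone_mid; the job needs the largest. What is shaped like the holder but grey is not meant.

How it is judged:
On the way, in this order (a step that is already met when the one before it is completed fails the run):
1. all three tools lie on the cork mat, released (x of chisel_mid in the frame of mat between -0.14 and 0.14 m and y of chisel_mid in the frame of mat between -0.11 and 0.11 m and z of each of chisel_mid, gouge_mid, veiner_mid in the frame of mat below 0.026 m and x of gouge_mid in the frame of mat between -0.14 and 0.14 m and y of gouge_mid in the frame of mat between -0.11 and 0.11 m and x of veiner_mid in the frame of mat between -0.14 and 0.14 m and y of veiner_mid in the frame of mat between -0.11 and 0.11 m and contact force between the fingers and chisel below 0.3 N and contact force between the fingers and gouge below 0.3 N and contact force between the fingers and veiner below 0.3 N and contact force between the fingers and stone below 0.3 N), for 0.2 s.
2. the stone lies in the holder, released, while all three tools are on the mat (all of step 1 and x of stone_mid in the frame of holder between -0.011 and 0.011 m and y of stone_mid in the frame of holder between -0.011 and 0.011 m and z of stone_mid in the frame of holder between 0.024 and 0.032 m and angle between the x axis of stone_mid and the x axis of holder, either way round below 0.2 rad), for 0.2 s.
At the end, for the whole second after the job is handed in: Each tool is back in its starting lane: within 15 mm of its start, level (0.055 rad), along the tray's x (0.12 rad). The stone lies flat on the holder's board between the cleats: centre within 11 mm in x and y, 24 to 32 mm above its underside, along x (0.2 rad). All at rest (distance of each of chisel_mid, gouge_mid, veiner_mid from where it was at the start of the episode below 0.015 m and angle between each of chisel_mid, gouge_mid, veiner_mid's own z axis and vertical below 0.055 rad and angle between the x axis of each of chisel_mid, gouge_mid, veiner_mid and the x axis of tray, either way round below 0.12 rad and x of stone_mid in the frame of holder between -0.011 and 0.011 m and y of stone_mid in the frame of holder between -0.011 and 0.011 m and z of stone_mid in the frame of holder between 0.024 and 0.032 m and angle between the x axis of stone_mid and the x axis of holder, either way round below 0.2 rad and linear speed of each of chisel, gouge, veiner, stone below 0.02 m/s and angular speed of each of chisel, gouge, veiner, stone below 0.2 rad/s); the robot touches nothing.
It fails at once if the oil bottle is shifted by more than 25 mm or tipped (distance of oil from where it was at the start of the episode above 0.025 m or angle between oil's own z axis and vertical above 0.4 rad).
It also fails if it takes over 144 s, if anything falls off the work surface, if the arm or the gripper's body presses on something with over 40 N, if the wrist force passes 120 N, or if a joint passes its speed limit or range.

## Working session

There is one attempt and no reset: what is moved stays moved. The work goes in short steps, Python scripts to look and compute and a tool call to move; the robot and the scene stay as the last step left them, time stands still between calls to the robot, and variables do not carry over. Pictures are saved under pics/ and viewed, about 12 in all and at most 16, crops included, and the job is handed in when it is done.

Besides the shell and the picture viewer there is one more tool, called after ">>>" as a command line: name --argument value ..., lists and objects as JSON in quotes. drive_tool: Moves the arm, as the interface text tells. Its arguments: {"type":"object","properties":{"rows":{"type":"array","items":{"type":"array","items":{"type":"array","items":{"type":"number"}}}},"newtons":{"type":"number"}},"required":["rows"]}

```bash
mkdir -p pics; ls
cat > h.py <<'E'
import numpy as np, cv2, pickle
from plant import get_obs, capture, sign_off
def snap(n,f):
    c=capture(n); c['name']=n; pickle.dump(c,open(f'pics/{f}.pkl','wb')); cv2.imwrite(f'pics/{f}.png',c['pixels'][:,:,::-1]); return c
def load(f): return pickle.load(open(f'pics/{f}.pkl','rb'))
def ray(c,uv):
    R=cv2.Rodrigues(np.array(c['rvec'],float))[0]; t=np.array(c['tvec'],float).ravel()
    x=(uv[0]-c['cx'])/c['fx']; y=(uv[1]-c['cy'])/c['fy']
    if c['name']=='wrist':
        r=np.hypot(x,y); s=np.sin(r)/r if r>1e-9 else 1; d=np.array([x*s,y*s,np.cos(r)])
    else: d=np.array([x,y,1.])
    return -R.T@t, R.T@d/np.linalg.norm(d)
def onz(c,uv,z):
    o,d=ray(c,uv); return o+d*(z-o[2])/d[2]
def tri(a,ua,b,ub):
    o1,d1=ray(a,ua);o2,d2=ray(b,ub)
    s=np.linalg.lstsq(np.c_[d1,-d2],o2-o1,rcond=None)[0]
    p,q=o1+d1*s[0],o2+d2*s[1]; return (p+q)/2,np.linalg.norm(p-q)
def proj(c,p):
    R=cv2.Rodrigues(np.array(c['rvec'],float))[0]; q=R@np.array(p,float)+np.array(c['tvec'],float).ravel()
    if c['name']=='wrist':
        rr=np.hypot(q[0],q[1]); th=np.arctan2(rr,q[2]); k=th/max(rr,1e-9)
        return np.array([c['cx']+c['fx']*q[0]*k,c['cy']+c['fy']*q[1]*k])
    return np.array([c['cx']+c['fx']*q[0]/q[2],c['cy']+c['fy']*q[1]/q[2]])
E
python3 - <<'E'
from h import *
np.set_printoptions(precision=3,suppress=True)
o=get_obs(); print(o)
for n in ('scene','top','wrist'):
    c=snap(n,n+'0'); R=cv2.Rodrigues(np.array(c['rvec'],float))[0]; print(n,-R.T@np.array(c['tvec']).ravel(),R[2],c['fx'])
E
```

```text
pics
{'t': 0.0, 'joints': array([ 1.162,  0.218,  1.615,  0.   ,  1.311, -0.112]), 'dq': array([ 0.002,  0.001, -0.001,  0.001, -0.001,  0.   ]), 'joint_efforts': array([ -0.   , -39.684, -30.386,  -0.   ,   0.01 ,  -0.   ]), 'tool_pos': array([0.182, 0.597, 0.23 ]), 'tool_rot': array([[-0.956,  0.292, -0.001],
       [ 0.292,  0.956, -0.002],
       [ 0.   , -0.002, -1.   ]]), 'contact_force': array([-0.554,  0.439,  0.608]), 'moment': array([ 0.024, -0.025, -0.024]), 'grip_width': 0.08573766528320878}
scene [ 1.403 -0.011  1.159] [-0.663 -0.017 -0.748] 480.16663840622
top [ 0.337 -0.038  1.602] [ 0.085  0.021 -0.996] 471.51783212573605
wrist [0.114 0.618 0.373] [ 0.269 -0.084 -0.959] 325.19226210127806
```

View pics/scene0.png

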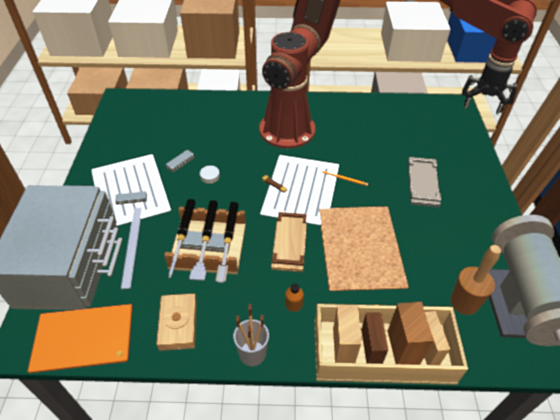

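View pics/top0.png

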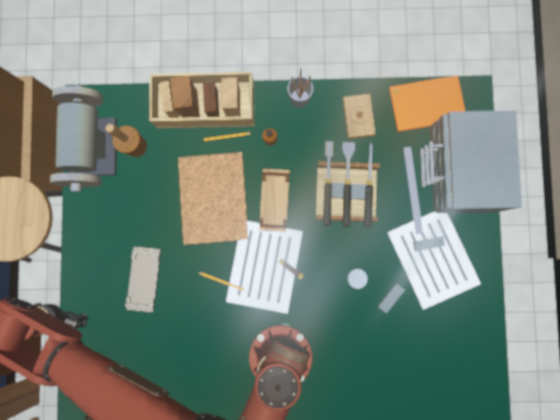

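Run:
```python
from h import *
a=load('top0')['pixels'];b=load('scene0')['pixels']
A=cv2.resize(a[125:245,240:400],None,fx=5,fy=5,interpolation=cv2.INTER_CUBIC)
B=cv2.resize(b[190:290,160:320],None,fx=5,fy=5,interpolation=cv2.INTER_CUBIC)
cv2.imwrite('pics/a.png',A[:,:,::-1]);cv2.imwrite('pics/b.png',B[:,:,::-1])
```

```text
(no output)
```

View pics/a.png

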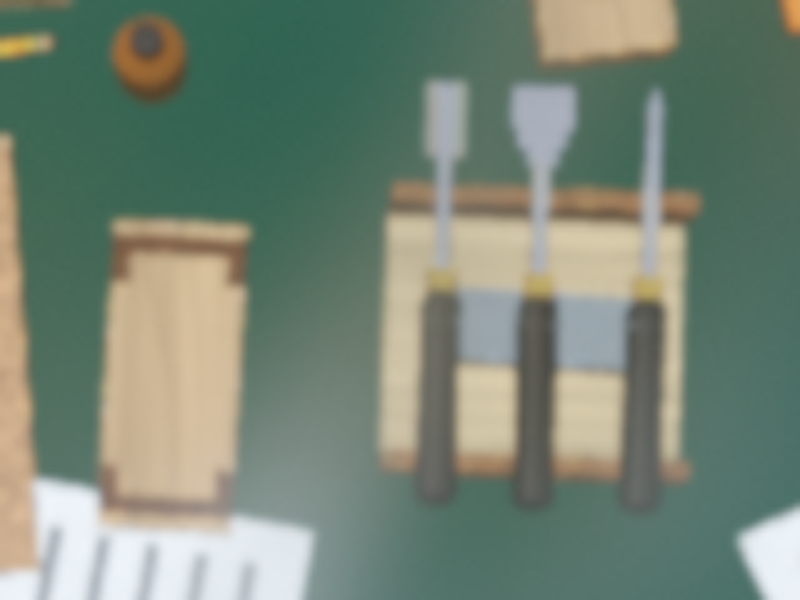

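View pics/b.png

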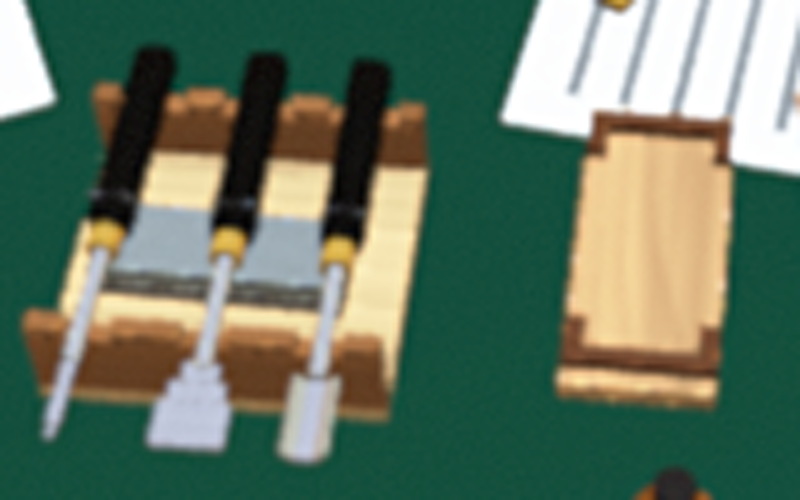

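Run:
```python
from h import *
np.set_printoptions(precision=4,suppress=True)
T,S=load('top0'),load('scene0')
def comps(c,lo,hi,win,amin):
    x0,x1,y0,y1=win; im=cv2.resize(c['pixels'][y0:y1,x0:x1],None,fx=4,fy=4,interpolation=cv2.INTER_CUBIC)
    m=cv2.inRange(cv2.cvtColor(im,cv2.COLOR_RGB2HSV),np.array(lo),np.array(hi))
    cs,_=cv2.findContours(m,cv2.RETR_EXTERNAL,cv2.CHAIN_APPROX_NONE); out=[]
    for k in cs:
        if cv2.contourArea(k)/16<amin: continue
        f=lambda p:(np.asarray(p)+.5)/4-.5+[x0,y0]
        M=cv2.moments(k); out.append((f([M['m10']/M['m00'],M['m01']/M['m00']]),cv2.contourArea(k)/16,f(cv2.boxPoints(cv2.minAreaRect(k))),f(k[:,0])))
    return sorted(out,key=lambda o:o[0][0])
W=dict(top=(310,385,130,240),scene=(160,250,190,290))
ft=comps(T,(20,120,110),(32,255,255),W['top'],5); fs=comps(S,(20,150,130),(32,255,255),W['scene'],8)
for n,l in(('ft',ft),('fs',fs)): print(n,[(o[0],o[1]) for o in l])
ht=comps(T,(0,0,0),(180,130,95),W['top'],60); hs=comps(S,(0,0,0),(180,255,50),W['scene'],60)
for n,l in(('ht',ht),('hs',hs)): print(n,[(o[0],o[1]) for o in l])
def ends(o):
    k=o[3]; d=k-o[0]; ax=cv2.fitLine(k.astype(np.float32),cv2.DIST_L2,0,.01,.01).ravel()[:2]
    s=d@ax; return np.array([o[0]+ax*s.min(),o[0]+ax*s.max()])
for i in range(len(ht)): 
    e=ends(ht[i]); e=e[np.argsort(e[:,1])]   # first=front in top
    print('top ends@.07',[onz(T,p,.066) for p in e])
if len(ft)==len(fs)==3:
    for i in range(3): print('ferr',tri(T,ft[i][0],S,fs[2-i][0]), onz(T,ft[i][0],.066),onz(S,fs[2-i][0],.066))
if len(ht)==len(hs)==3:
    for i in range(3): print('handle',tri(T,ht[i][0],S,hs[2-i][0]))
hh=comps(T,(8,40,90),(28,200,255),(255,295,160,240),300)
for o in hh: print('holder',o[0],o[1],[onz(T,p,.014) for p in o[2]])
hh=comps(S,(8,40,90),(28,255,255),(266,312,205,278),300)
for o in hh: print('holderS',o[0],o[1],[onz(S,p,.014) for p in o[2]])
mm=comps(T,(5,60,80),(25,255,255),(170,252,140,255),2000)
for o in mm: print('mat',o[0],o[1],[onz(T,p,.006) for p in o[2]])
st=comps(T,(95,30,80),(125,160,255),W['top'],20)
for o in st: print('stone',o[0],o[1],[onz(T,p,.038) for p in o[2]])
g=lambda X,Y:np.array([240+(X-2)/5,125+(Y-2)/5]); h=lambda X,Y:np.array([160+(X-2)/5,190+(Y-2)/5])
for n,p,q in (('holTL',g(112,219),h(718,378)),('BL',g(98,518),h(732,125)),('TR',g(250,226),h(556,374)),('railTop+x+y',g(391,183),h(390,344)),('+x-y',g(700,193),h(24,312)),('-x+y',g(379,458),h(428,103)),('-x-y',g(691,466),h(94,86))):
    print(n,tri(T,p,S,q))
print('oil',onz(T,g(148,40),.09))
```

```text
ft []
fs [(array([180.6268, 236.1756]), 19.03125), (array([205.3865, 237.6253]), 19.9375), (array([227.4343, 239.4742]), 21.03125)]
ht [(array([346.5251, 206.3533]), 231.25), (array([368.6636, 194.401 ]), 73.25)]
hs [(array([186.51  , 215.8329]), 280.4375), (array([209.997 , 216.7728]), 261.375), (array([231.1877, 218.3134]), 259.8125)]
top ends@.07 [array([ 0.5596, -0.2305,  0.066 ]), array([ 0.424 , -0.2218,  0.066 ])]
top ends@.07 [array([ 0.5558, -0.2993,  0.066 ]), array([ 0.4792, -0.2989,  0.066 ])]
holder [273.8786 198.4498] 1580.0 [array([0.4236, 0.0662, 0.014 ]), array([0.6315, 0.0516, 0.014 ]), array([ 0.6241, -0.0425,  0.014 ]), array([ 0.4166, -0.0268,  0.014 ])]
holderS [289.3234 241.8798] 1745.375 [array([ 0.632 , -0.0411,  0.014 ]), array([ 0.4111, -0.0304,  0.014 ]), array([0.421 , 0.0707, 0.014 ]), array([0.6399, 0.0504, 0.014 ])]
mat [212.1856 197.7456] 5618.34375 [array([0.6791, 0.3472, 0.006 ]), array([0.6911, 0.1202, 0.006 ]), array([0.3867, 0.1011, 0.006 ]), array([0.3742, 0.3244, 0.006 ])]
holTL (array([0.6269, 0.0513, 0.0284]), np.float64(0.0006603115971747025))
BL (array([0.4255, 0.0637, 0.0132]), np.float64(0.00027647749847373133))
TR (array([ 0.6217, -0.0413,  0.0211]), np.float64(0.0019183854137262701))
railTop+x+y (array([ 0.6392, -0.1331,  0.0721]), np.float64(0.0041110877543104945))
+x-y (array([ 0.6277, -0.335 ,  0.0785]), np.float64(0.0012834393752095576))
-x+y (array([ 0.4588, -0.123 ,  0.0668]), np.float64(0.0015077798599585591))
-x-y (array([ 0.4503, -0.3259,  0.0664]), np.float64(0.0008677442632900834))
oil [0.7335 0.0226 0.09  ]
```

Top view: the tools in the tray are the gouge at (328,181), flared chisel (348,150) and veiner (370,150), so gouge is in lane +y, chisel in 0, veiner in −y. Of the stones, the one in the tray at (347,192) is the large one; (391,298) and (428,243) are smaller decoys. The wooden holder is at (275,200), and (143,279) is the grey decoy. The crops confirm this. Now I'll move over the tray.

Add to h.py:
```python
def go(x,y,z,yaw=None):
    """row (cm,deg) from the present pose to a world TCP target, yaw = world angle of tool y (deg)"""
    o=get_obs(); R=o['tool_rot']; d=R.T@(np.array([x,y,z])-o['tool_pos'])*100
    cur=np.degrees(np.arctan2(R[1,1],R[0,1])); w=0 if yaw is None else -((yaw-cur+180)%360-180)
    print('row',np.round(d,2),'turn',round(w,2),'| pos',np.round(o['tool_pos'],4),'yaw',round(cur,2),'t',round(o['t'],2),'w',round(o['grip_width'],4),'F',np.round(o['contact_force'],1))
```

```text
(no output)
```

>>> drive_tool --rows '[[[100,-54.5,-69.7,0,-14.1],[100,-54.5,-69.7,0,-14.1],[100,-54.5,-69.7,0,-14.1],[100,-54.5,-69.7,0,-14.1],[100,-54.5,-69.7,0,-14.1],[100,-54.5,-69.7,0,-14.1],[100,-54.5,-69.7,0,-14.1],[100,-54.5,-69.7,0,-14.1]]]'

```text
t: 0.82
tool_pos: [0.3021, 0.2846, 0.2311]
tool_rot: [[-0.999, 0.05, -0.001], [0.05, 0.999, -0.002], [0.001, -0.002, -1.0]]
contact_force: [1.5, 0.6, 0.5]
grip_width: 0.0856
```

>>> drive_tool --rows '[[[100,-16.1,-25.7,0,0],[100,-16.1,-25.7,0,0],[100,-16.1,-25.7,0,0],[100,-16.1,-25.7,0,0],[100,-16.1,-25.7,0,0],[100,-16.1,-25.7,0,0],[100,-16.1,-25.7,0,0],[100,-16.1,-25.7,0,0]]]'

```text
t: 1.48
tool_pos: [0.4521, 0.0153, 0.2318]
tool_rot: [[-0.999, 0.054, 0.001], [0.054, 0.999, -0.004], [-0.001, -0.004, -1.0]]
contact_force: [-0.1, -0.5, 0.3]
grip_width: 0.0852
```

Run:
```python
from h import *
snap('wrist','w1'); go(.50,-.227,.231,87.1)
```

```text
row [ -6.11 -23.94   0.17] turn -0.25 | pos [0.4521 0.0154 0.2316] yaw 86.85 t 1.53 w 0.0856 F [ 0.1 -1.2  0.1]
```

View pics/w1.png

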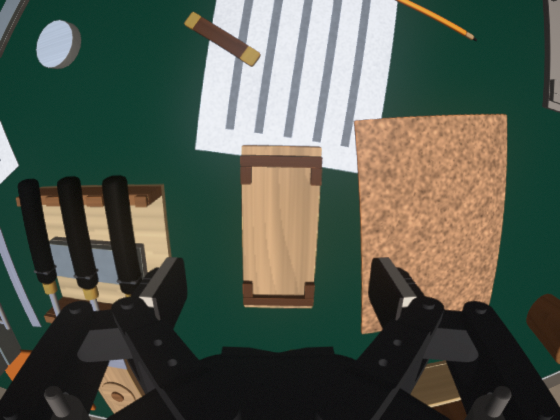

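The wrist view shows the holder board corners at (242,146), (322,147), (244,307), (313,307), the tray on the left and the mat on the right.

>>> drive_tool --rows '[[[50,-5.1,-24,0,0],[50,-5.1,-24,0,0],[50,-5.1,-24,0,0],[50,-5.1,-24,0,0],[50,-5.1,-24,0,0],[50,-5.1,-24,0,0],[50,-5.1,-24,0,0],[50,-5.1,-24,0,0]]]'

```text
t: 2.2
tool_pos: [0.4897, -0.2276, 0.2322]
tool_rot: [[-0.998, 0.058, -0.0], [0.058, 0.998, -0.003], [0.0, -0.003, -1.0]]
contact_force: [0.1, 1.4, -0.6]
grip_width: 0.0424
```

Run:
```python
from h import *
snap('wrist','w2'); go(.50,-.227,.231,87.1)
```

```text
row [-1.05 -0.03  0.1 ] turn -0.31 | pos [ 0.4895 -0.2261  0.232 ] yaw 86.79 t 2.25 w 0.0431 F [-0.2  1.  -0.5]
```

View pics/w2.png

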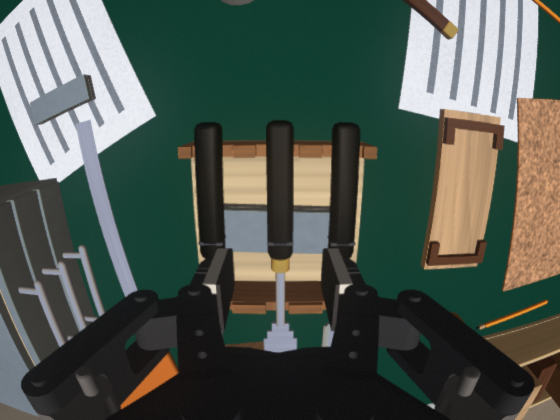

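Run:
```python
from h import *
np.set_printoptions(precision=4,suppress=True)
A,B,T=load('w1'),load('w2'),load('top0')
for n,a,b in (('veiner rear',(31,181),(209,123)),('chisel rear',(69,178),(280,121)),('gouge rear',(115,177),(345,123)),
 ('hol TL',(242,146),(441,110)),('hol TR',(322,147),(505,122)),('hol BL',(244,307),(426,268)),('hol BR',(313,307),(484,266)),('mat TL',(355,121),(517,98)),('mat BL',(362,333),(503,290)),
 ('rail -x+y',(163,185),(377,147)),('rail -x-y',(17,199),(178,147))):
    print(n,*tri(A,a,B,b))
for p in ((242,146),(322,147),(313,307),(244,307)): print('hol',onz(A,p,.014))
for p in ((355,121),(507,115),(362,333)): print('mat',onz(A,p,.006))
g=cv2.cvtColor(B['pixels'],cv2.COLOR_RGB2HSV)
m=cv2.inRange(g,np.array((0,0,0)),np.array((180,255,62)))&~cv2.inRange(g,np.array((60,80,0)),np.array((100,255,80)))
for n,x0,x1 in(('veiner',190,230),('chisel',262,300),('gouge',328,362)):
    P=[]
    for v in range(160,232,3):
        u=np.flatnonzero(m[v,x0:x1]); 
        if len(u)>10: P.append((x0+(u.min()+u.max())/2,v,np.ptp(u)))
    W=np.array([onz(B,p[:2],.068) for p in P]); k=np.polyfit(W[:,0],W[:,1],1)
    print(n,'slope',k[0],'y at x=.54',np.polyval(k,.54),'px width',np.median([p[2] for p in P]),W[0],W[-1], np.std(W[:,1]-np.polyval(k,W[:,0])))
for p in ((209,123),(280,121),(345,123),(281,258)): print('rear/front@.064,.07',onz(B,p,.064),onz(B,p,.070))
for p in ((163,185),(17,199)): print('railtop@.067',onz(A,p,.067))
for p in ((377,147),(178,147)): print('railtopB@.067',onz(B,p,.067))
```

```text
veiner rear [ 0.4249 -0.291   0.0571] 0.0026012583664103616
chisel rear [ 0.4271 -0.2216  0.0623] 0.0007061833921229258
gouge rear [ 0.4316 -0.1587  0.0609] 0.0007231507579465032
hol TL [ 0.4171 -0.0238  0.0052] 0.0005578440144662107
hol TR [0.4243 0.0654 0.0233] 0.007138012769002448
hol BL [ 0.6208 -0.0384  0.0196] 0.0008303305548655844
hol BR [0.6219 0.0512 0.0294] 0.00422468169552502
mat TL [0.3938 0.1075 0.0015] 0.00043679089870582834
mat BL [0.6906 0.1255 0.0048] 0.0004404943040259686
rail -x+y [ 0.456  -0.1165  0.0261] 0.007935041610155182
rail -x-y [ 0.4459 -0.3253  0.0576] 0.0026613577371075482
hol [ 0.416  -0.0228  0.014 ]
hol [0.4218 0.0661 0.014 ]
hol [0.63   0.0522 0.014 ]
hol [ 0.6251 -0.0393  0.014 ]
mat [0.3938 0.1065 0.006 ]
mat [0.3802 0.3255 0.006 ]
mat [0.69   0.1252 0.006 ]
veiner slope -0.06716270085826515 y at x=.54 -0.2983358915169729 px width 25.0 [ 0.459  -0.2926  0.068 ] [ 0.5297 -0.2981  0.068 ] 0.0003168355595804161
chisel slope -0.04770220747442502 y at x=.54 -0.2279857349583763 px width 25.0 [ 0.4637 -0.2243  0.068 ] [ 0.5334 -0.2277  0.068 ] 0.00016028388081762516
gouge slope -0.054806958407144106 y at x=.54 -0.16530674070486742 px width 25.0 [ 0.4667 -0.1616  0.068 ] [ 0.5373 -0.1656  0.068 ] 0.0002884690180330794
rear/front@.064,.07 [ 0.4235 -0.2897  0.064 ] [ 0.4234 -0.2885  0.07  ]
rear/front@.064,.07 [ 0.4267 -0.2216  0.064 ] [ 0.4266 -0.2217  0.07  ]
rear/front@.064,.07 [ 0.4311 -0.1594  0.064 ] [ 0.4309 -0.1606  0.07  ]
rear/front@.064,.07 [ 0.5677 -0.2285  0.064 ] [ 0.5649 -0.2284  0.07  ]
railtop@.067 [ 0.4436 -0.1007  0.067 ]
railtop@.067 [ 0.4452 -0.3149  0.067 ]
railtopB@.067 [ 0.4551 -0.1283  0.067 ]
railtopB@.067 [ 0.4438 -0.3224  0.067 ]
```

Measured, with wrist views and rays agreeing on height ≈0.06:
- **Gouge grip:** (.546,-.166)
- **Chisel grip:** (.542,-.228)
- **Veiner grip:** (.538,-.298)
- **Tray yaw:** about −3.1°
- **Holder:** centre about (.523,.014), yaw −4°
- **Mat:** centre (.535,.225)

First I go to the gouge.

>>> drive_tool --rows '[[[50,-5.3,6.4,6,0],[50,-5.3,6.4,8,0],[50,-5.3,6.4,10,0],[50,-5.3,6.4,13,0],[50,-5.3,6.4,13,0],[50,-5.3,6.4,13,0]]]' --newtons 40

```text
t: 2.75
tool_pos: [0.5431, -0.1619, 0.0992]
tool_rot: [[-0.999, 0.053, -0.008], [0.053, 0.999, 0.001], [0.008, 0.001, -1.0]]
contact_force: [-0.9, 0.3, 1.2]
grip_width: 0.043
```

Run:
```python
from h import *
go(.546,-.1656,.054,86.9); snap('wrist','w3')
```

```text
row [-0.34 -0.35  4.51] turn 0.08 | pos [ 0.5431 -0.1619  0.0992] yaw 86.98 t 2.75 w 0.043 F [-0.9  0.3  1.2]
```

View pics/w3.png

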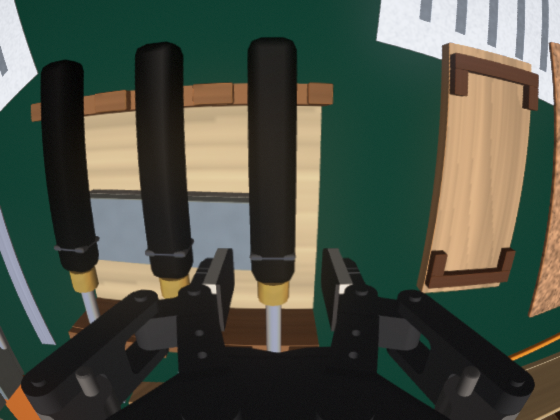

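The gouge handle is at column ~273 and the jaws' centre at ~280, which agrees with the −3.5 mm correction. Descend and close.

>>> drive_tool --rows '[[[50,-0.3,-0.35,2,0],[50,-0.3,-0.35,4.5,0],[50,-0.3,-0.35,4.5,0],[50,-0.3,-0.35,4.5,0],[10,-0.3,-0.35,4.5,0],[10,-0.3,-0.35,4.5,0],[10,-0.3,-0.35,4.5,0],[10,-0.3,-0.35,4.5,0]]]' --newtons 40

```text
t: 3.47
tool_pos: [0.5503, -0.1685, 0.0604]
tool_rot: [[-0.999, 0.054, 0.003], [0.054, 0.999, -0.003], [-0.003, -0.003, -1.0]]
contact_force: [-1.7, -0.1, 6.5]
grip_width: 0.0248
```

Run:
```python
from h import *
go(.511,.289,.16); print(get_obs()['tool_rot'])
```

```text
row [  6.36  45.43 -10.13] turn 0 | pos [ 0.5503 -0.1685  0.0604] yaw 86.91 t 3.47 w 0.0248 F [-1.7 -0.1  6.5]
[[-0.99854295  0.05389865  0.00262761]
 [ 0.05388933  0.9985408  -0.00349536]
 [-0.00281217 -0.00334866 -0.99999044]]
```

>>> drive_tool --rows '[[[10,0,0,0,0],[10,0,0,0,0]]]'

```text
t: 3.63
tool_pos: [0.5514, -0.169, 0.0618]
tool_rot: [[-0.999, 0.054, 0.005], [0.054, 0.999, -0.005], [-0.005, -0.004, -1.0]]
contact_force: [0.8, 0.0, -1.3]
grip_width: 0.0251
```

Run:
```python
from h import *
for i in range(2): snap('wrist','w4'); go(.511,.289,.16)
```

```text
row [  6.4   45.45 -10.1 ] turn 0 | pos [ 0.5508 -0.1687  0.0611] yaw 86.91 t 3.68 w 0.025 F [ 0.3  0.1 -1.8]
row [  6.36  45.44 -10.12] turn 0 | pos [ 0.5503 -0.1685  0.0605] yaw 86.91 t 3.73 w 0.0254 F [-0.5 -1.5 -1.3]
```

View pics/w4.png

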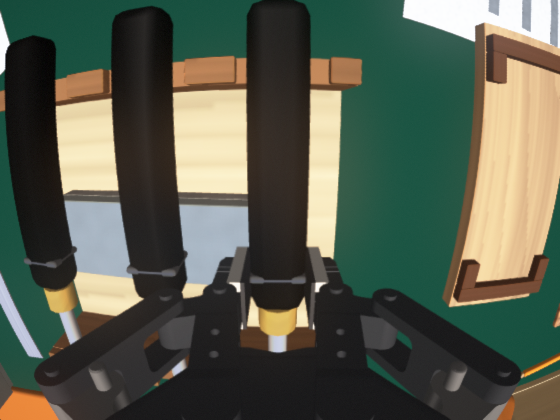

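The jaws are closed on the gouge (width 25 mm). The home TCP for the gouge is (.5505,-.1686,.061). Lift and carry.

>>> drive_tool --rows '[[[10,0,0,-4,0],[10,0,0,-8,0],[10,0,0,-10,0],[10,6.4,45.4,-10,0],[10,6.4,45.4,-10,0],[10,6.4,45.4,-10,0],[10,6.4,45.4,-10,0],[10,6.4,45.4,-10,0]]]'

```text
t: 4.4
tool_pos: [0.5311, 0.0411, 0.1593]
tool_rot: [[-0.999, 0.055, 0.002], [0.055, 0.998, -0.004], [-0.002, -0.003, -1.0]]
contact_force: [0.8, 0.4, -1.3]
grip_width: 0.0246
```

Run:
```python
from h import *
go(.511,.289,.15)
```

```text
row [ 3.36 24.65  0.83] turn 0 | pos [0.5311 0.0411 0.1593] yaw 86.86 t 4.4 w 0.0246 F [ 0.8  0.4 -1.3]
```

>>> drive_tool --rows '[[[10,3.4,24.6,0.8,0],[10,3.4,24.6,0.8,0],[10,3.4,24.6,0.8,0],[10,3.4,24.6,0.8,0],[10,3.4,24.6,0.8,0],[10,3.4,24.6,4,0],[10,3.4,24.6,8,0],[10,3.4,24.6,10,0]]]'

```text
t: 5.07
tool_pos: [0.509, 0.2908, 0.0559]
tool_rot: [[-0.999, 0.051, 0.001], [0.051, 0.999, -0.003], [-0.001, -0.003, -1.0]]
contact_force: [-0.7, -1.1, -2.3]
grip_width: 0.0246
```

Run:
```python
from h import *
go(.511,.289,.015)
```

```text
row [-0.2  -0.15  4.09] turn 0 | pos [0.509  0.2908 0.0559] yaw 87.09 t 5.07 w 0.0246 F [-0.7 -1.1 -2.3]
```

>>> drive_tool --rows '[[[10,0,0,2,0],[10,0,0,3.2,0],[10,0,0,3.7,0],[10,0,0,3.9,0],[10,0,0,3.9,0],[10,0,0,3.9,0]]]'

```text
t: 5.57
tool_pos: [0.5108, 0.291, 0.0187]
tool_rot: [[-0.999, 0.051, 0.004], [0.051, 0.999, -0.002], [-0.004, -0.002, -1.0]]
contact_force: [-0.1, 0.4, -1.7]
grip_width: 0.0249
```

>>> drive_tool --rows '[[[10,0,0,0.2,0],[10,0,0,0.4,0],[10,0,0,0.5,0],[10,0,0,0.5,0]]]'

```text
t: 5.9
tool_pos: [0.5116, 0.2911, 0.0145]
tool_rot: [[-0.999, 0.052, 0.005], [0.052, 0.999, -0.002], [-0.006, -0.001, -1.0]]
contact_force: [0.7, -0.2, 0.1]
grip_width: 0.025
```

Contact: the weight has come off at TCP z .0145, as expected. Open and lift.

>>> drive_tool --rows '[[[50,0,0,0,0],[50,0,0,0,0],[50,0,0,0,0],[50,0,0,-4,0],[50,0,0,-8,0],[50,0,0,-12,0],[50,-3,-20,-13,0],[50,-6,-30,-13,0]]]'

```text
t: 6.57
tool_pos: [0.5242, 0.2105, 0.1428]
tool_rot: [[-0.999, 0.047, 0.014], [0.047, 0.999, 0.001], [-0.014, 0.002, -1.0]]
contact_force: [0.4, -0.4, -0.9]
grip_width: 0.0428
```

Run:
```python
from h import *
go(.5417,-.2280,.14,86.9)
```

```text
row [ -3.79 -43.72   0.26] turn 0.43 | pos [0.5242 0.2105 0.1428] yaw 87.33 t 6.57 w 0.0428 F [ 0.4 -0.4 -0.9]
```

>>> drive_tool --rows '[[[50,-3.8,-43.7,0.2,0.4],[50,-3.8,-43.7,0.2,0.4],[50,-3.8,-43.7,0.2,0.4],[50,-3.8,-43.7,0.2,0.4],[50,-3.8,-43.7,0.2,0.4],[50,-3.8,-43.7,0.2,0.4],[50,-3.8,-43.7,0.2,0.4],[50,-3.8,-43.7,0.2,0.4]]]'

```text
t: 7.23
tool_pos: [0.5366, -0.1262, 0.1402]
tool_rot: [[-0.998, 0.054, 0.015], [0.054, 0.999, 0.001], [-0.015, 0.002, -1.0]]
contact_force: [1.1, -0.4, -0.8]
grip_width: 0.0427
```

Run:
```python
from h import *
go(.5417,-.2280,.06,86.9);print(get_obs()['tool_rot'][:,2])
```

```text
row [ -0.93 -10.15   8.02] turn 0.03 | pos [ 0.5366 -0.1262  0.1402] yaw 86.93 t 7.23 w 0.0427 F [ 1.1 -0.4 -0.8]
[ 1.49149803e-02  9.72125398e-04 -9.99888293e-01]
```

>>> drive_tool --rows '[[[50,-0.9,-10.1,0,0],[50,-0.9,-10.1,0,0],[50,-0.9,-10.1,1,0],[50,-0.9,-10.1,4,0],[50,-0.9,-10.1,4,0],[50,-0.9,-10.1,4,0]]]'

```text
t: 7.73
tool_pos: [0.5386, -0.2265, 0.0979]
tool_rot: [[-0.998, 0.054, 0.01], [0.054, 0.999, 0.004], [-0.009, 0.005, -1.0]]
contact_force: [0.7, -0.7, -0.2]
grip_width: 0.043
```

Run:
```python
from h import *
c=snap('wrist','w5'); go(.5417,-.2280,.056,86.9);print(get_obs()['tool_rot'][:,2])
B=c; g=cv2.cvtColor(B['pixels'],cv2.COLOR_RGB2HSV)
m=cv2.inRange(g,np.array((0,0,0)),np.array((180,255,62)))&~cv2.inRange(g,np.array((60,80,0)),np.array((100,255,80)))
for v in range(120,240,20):
    u=np.flatnonzero(m[v,240:325])+240; print(v,u.min(),u.max(),onz(B,((u.min()+u.max())/2,v),.068))
```

```text
row [-0.12 -0.14  4.35] turn 0.04 | pos [ 0.54   -0.2267  0.0995] yaw 86.94 t 7.78 w 0.0426 F [0.9 0.5 0.5]
[ 0.01273318  0.00247672 -0.99991586]
120 250 297 [ 0.47129305 -0.22453738  0.068     ]
140 250 296 [ 0.48188555 -0.22540085  0.068     ]
160 250 296 [ 0.49261837 -0.22601611  0.068     ]
180 251 296 [ 0.5035773  -0.22637919  0.068     ]
200 250 297 [ 0.514824   -0.22703142  0.068     ]
220 251 296 [ 0.52647566 -0.22771255  0.068     ]
```

>>> drive_tool --rows '[[[50,-0.1,-0.2,2,0],[50,-0.1,-0.2,4.2,0],[50,-0.1,-0.2,4.2,0],[50,-0.1,-0.2,4.2,0],[10,-0.1,-0.2,4.2,0],[10,-0.1,-0.2,4.2,0],[10,-0.1,-0.2,4.2,0],[10,-0.1,-0.2,4.2,0]]]'

```text
t: 8.45
tool_pos: [0.543, -0.2291, 0.0598]
tool_rot: [[-0.998, 0.053, 0.016], [0.053, 0.999, 0.001], [-0.016, 0.002, -1.0]]
contact_force: [0.2, 1.5, 5.5]
grip_width: 0.025
```

>>> drive_tool --rows '[[[10,0,0,0,0],[10,0,0,0,0]]]'

```text
t: 8.62
tool_pos: [0.5434, -0.2294, 0.0603]
tool_rot: [[-0.998, 0.053, 0.017], [0.053, 0.999, 0.0], [-0.017, 0.001, -1.0]]
contact_force: [0.4, -0.2, -1.8]
grip_width: 0.025
```

Run:
```python
from h import *
go(.515,.224,.16);print(get_obs()['tool_rot'][:,2])
```

```text
row [  5.07  45.13 -10.  ] turn 0 | pos [ 0.5434 -0.2294  0.0603] yaw 86.96 t 8.62 w 0.025 F [ 0.4 -0.2 -1.8]
[ 1.70710721e-02  3.50830599e-04 -9.99854217e-01]
```

>>> drive_tool --rows '[[[10,0,0,-4,0],[10,0,0,-8,0],[10,0,0,-10,0],[10,5.0,45.1,-10,0],[10,5.0,45.1,-10,0],[10,5.0,45.1,-10,0],[10,5.0,45.1,-10,0],[10,5.0,45.1,-10,0]]]'

```text
t: 9.28
tool_pos: [0.5286, -0.0198, 0.1596]
tool_rot: [[-0.998, 0.054, 0.016], [0.054, 0.999, 0.0], [-0.016, 0.001, -1.0]]
contact_force: [-0.2, 1.7, -0.8]
grip_width: 0.0251
```

Run:
```python
from h import *
go(.515,.224,.15,86.9);print(get_obs()['tool_rot'][:,2])
```

```text
row [ 2.69 24.27  0.95] turn -0.01 | pos [ 0.5286 -0.0198  0.1596] yaw 86.89 t 9.28 w 0.0251 F [-0.2  1.7 -0.8]
[ 1.60023508e-02  4.90620418e-04 -9.99871834e-01]
```

>>> drive_tool --rows '[[[10,2.7,24.3,1,0],[10,2.7,24.3,1,0],[10,2.7,24.3,1,0],[10,2.7,24.3,1,0],[10,2.7,24.3,1,0],[10,2.7,24.3,4,0],[10,2.7,24.3,8,0],[10,2.7,24.3,10,0]]]'

```text
t: 9.95
tool_pos: [0.514, 0.2264, 0.0564]
tool_rot: [[-0.999, 0.05, 0.013], [0.05, 0.999, -0.0], [-0.013, 0.001, -1.0]]
contact_force: [-0.8, -0.3, -1.9]
grip_width: 0.0251
```

Run:
```python
from h import *
go(.515,.224,.015,86.9);print(get_obs()['tool_rot'][:,2])
```

```text
row [-0.05 -0.24  4.14] turn 0.22 | pos [0.514  0.2264 0.0564] yaw 87.12 t 9.95 w 0.0251 F [-0.8 -0.3 -1.9]
[ 1.30237668e-02 -6.95094561e-05 -9.99915185e-01]
```

>>> drive_tool --rows '[[[10,0,-0.2,2,0],[10,0,-0.2,3.2,0],[10,0,-0.2,3.8,0],[10,0,-0.2,4.1,0],[10,0,-0.2,4.3,0],[10,0,-0.2,4.3,0],[10,0,-0.2,4.3,0]]]'

```text
t: 10.53
tool_pos: [0.516, 0.2246, 0.0149]
tool_rot: [[-0.999, 0.051, 0.016], [0.051, 0.999, 0.001], [-0.016, 0.002, -1.0]]
contact_force: [0.9, 0.1, -1.6]
grip_width: 0.0252
```

>>> drive_tool --rows '[[[10,0,0,0.2,0],[10,0,0,0.3,0],[10,0,0,0.3,0]]]'

```text
t: 10.78
tool_pos: [0.5176, 0.2248, 0.0138]
tool_rot: [[-0.999, 0.051, 0.019], [0.051, 0.999, 0.001], [-0.019, 0.002, -1.0]]
contact_force: [-1.0, -0.6, 4.1]
grip_width: 0.0254
```

>>> drive_tool --rows '[[[50,0,0,0,0],[50,0,0,0,0],[50,0,0,0,0],[50,0,0,-4,0],[50,0,0,-8,0],[50,0,0,-12,0],[50,-1,-4,-13,0],[50,-1,-8,-13,0]]]'

```text
t: 11.45
tool_pos: [0.5265, 0.1457, 0.1501]
tool_rot: [[-0.998, 0.046, 0.032], [0.046, 0.999, 0.003], [-0.032, 0.005, -0.999]]
contact_force: [0.5, -0.9, -0.6]
grip_width: 0.0425
```

Run:
```python
from h import *
go(.5383,-.2985,.14,86.9);print(get_obs()['tool_rot'][:,2])
```

```text
row [ -3.2  -44.32   0.9 ] turn 0.46 | pos [0.5265 0.1457 0.1501] yaw 87.36 t 11.45 w 0.0425 F [ 0.5 -0.9 -0.6]
[ 0.03206982  0.00329156 -0.99948021]
```

>>> drive_tool --rows '[[[50,-3.2,-44.3,-6,0.5],[50,-3.2,-44.3,-6,0.5],[50,-3.2,-44.3,-6,0.5],[50,-3.2,-44.3,-6,0.5],[50,-3.2,-44.3,-6,0.5],[50,-3.2,-44.3,-6,0.5],[50,-3.2,-44.3,-6,0.5],[50,-3.2,-44.3,-6,0.5]]]'

```text
t: 12.12
tool_pos: [0.5319, -0.1872, 0.1925]
tool_rot: [[-0.998, 0.055, 0.032], [0.055, 0.998, 0.003], [-0.032, 0.005, -0.999]]
contact_force: [0.5, 0.2, -0.5]
grip_width: 0.0427
```

>>> drive_tool --rows '[[[50,-0.5,-12,0,0],[50,-0.5,-12,0,0],[50,-0.5,-12,0,0],[50,-0.5,-12,4,0],[50,-0.5,-12,8,0]]]'

```text
t: 12.53
tool_pos: [0.5355, -0.3124, 0.1153]
tool_rot: [[-0.997, 0.059, 0.041], [0.059, 0.998, -0.003], [-0.041, -0.001, -0.999]]
contact_force: [0.7, 0.7, -0.3]
grip_width: 0.0429
```

Run:
```python
from h import *
go(.5383,-.2985,.10,86.9);print(get_obs()['tool_rot'][:,2])
```

```text
row [-0.13  1.41  1.54] turn -0.29 | pos [ 0.5355 -0.3124  0.1153] yaw 86.61 t 12.53 w 0.0429 F [ 0.7  0.7 -0.3]
[ 0.04064363 -0.00317377 -0.99916867]
```

>>> drive_tool --rows '[[[50,0,1.4,-0.5,0],[50,0,1.4,-4,0],[50,0,1.4,-8,0]]]'

```text
t: 12.78
tool_pos: [0.5301, -0.2948, 0.1913]
tool_rot: [[-0.998, 0.058, 0.032], [0.059, 0.998, 0.004], [-0.031, 0.006, -0.999]]
contact_force: [0.6, -1.0, 0.4]
grip_width: 0.0426
```

>>> drive_tool --rows '[[[50,0,0,1,0],[50,0,0,1,0]]]'

```text
t: 12.95
tool_pos: [0.5323, -0.2948, 0.1856]
tool_rot: [[-0.998, 0.057, 0.037], [0.058, 0.998, 0.0], [-0.037, 0.003, -0.999]]
contact_force: [-0.8, 0.5, -0.7]
grip_width: 0.0428
```

Run:
```python
from h import *
go(.5383,-.2985,.10,86.9);print(get_obs()['tool_rot'][:,2])
```

```text
row [-0.3  -0.35  8.58] turn -0.2 | pos [ 0.5323 -0.2948  0.1856] yaw 86.7 t 12.95 w 0.0428 F [-0.8  0.5 -0.7]
[ 3.70472592e-02  4.30537067e-04 -9.99313422e-01]
```

>>> drive_tool --rows '[[[50,0,0,-4.1,0],[50,0,0,-8,0]]]'

```text
t: 13.12
tool_pos: [0.5267, -0.2918, 0.2617]
tool_rot: [[-0.998, 0.056, 0.03], [0.057, 0.998, 0.006], [-0.029, 0.008, -1.0]]
contact_force: [1.2, -0.9, -0.1]
grip_width: 0.0422
```

>>> drive_tool --rows '[[[50,0,0,-4.1,0]]]'

```text
t: 13.2
tool_pos: [0.5248, -0.2907, 0.3042]
tool_rot: [[-0.998, 0.056, 0.028], [0.056, 0.998, 0.007], [-0.028, 0.009, -1.0]]
contact_force: [0.4, -0.3, 0.5]
grip_width: 0.0423
```

>>> drive_tool --rows '[[[50,0,0,-4.1,0]]]'

```text
t: 13.28
tool_pos: [0.5226, -0.2893, 0.3457]
tool_rot: [[-0.998, 0.055, 0.027], [0.055, 0.998, 0.009], [-0.026, 0.01, -1.0]]
contact_force: [1.2, -0.0, -0.4]
grip_width: 0.043
```

>>> drive_tool --rows '[[[50,0,0,3,0],[50,0,0,6,0],[50,0,0,9,0],[50,0,0,12,0],[50,0,0,15,0],[50,0,0,17,0],[50,0,0,18,0],[50,0,0,18,0]]]'

```text
t: 13.95
tool_pos: [0.5255, -0.2857, 0.1628]
tool_rot: [[-0.998, 0.055, 0.022], [0.055, 0.998, 0.012], [-0.021, 0.014, -1.0]]
contact_force: [-0.9, 1.0, -0.2]
grip_width: 0.043
```

Run:
```python
from h import *
go(.5383,-.2985,.10,86.9);print(get_obs()['tool_rot'][:,2])
```

```text
row [-1.22 -1.29  6.29] turn -0.02 | pos [ 0.5255 -0.2857  0.1628] yaw 86.88 t 13.95 w 0.043 F [-0.9  1.  -0.2]
[ 0.02161976  0.01236515 -0.9996898 ]
```

>>> drive_tool --rows '[[[50,-1.2,-1.3,2,0],[50,-1.2,-1.3,4,0],[50,-1.2,-1.3,6,0],[50,-1.2,-1.3,6.3,0],[50,-1.2,-1.3,6.3,0],[50,-1.2,-1.3,6.3,0]]]'

```text
t: 14.45
tool_pos: [0.5392, -0.2991, 0.102]
tool_rot: [[-0.998, 0.054, 0.024], [0.055, 0.998, 0.011], [-0.023, 0.012, -1.0]]
contact_force: [-0.1, 0.4, -0.1]
grip_width: 0.0427
```

Run:
```python
from h import *
c=snap('wrist','w6'); go(.5383,-.2985,.056,86.9);print(get_obs()['tool_rot'][:,2])
B=c; g=cv2.cvtColor(B['pixels'],cv2.COLOR_RGB2HSV)
m=cv2.inRange(g,np.array((0,0,0)),np.array((180,255,62)))&~cv2.inRange(g,np.array((60,80,0)),np.array((100,255,80)))
for v in range(120,240,20):
    u=np.flatnonzero(m[v,240:325])+240; print(v,u.min(),u.max(),onz(B,((u.min()+u.max())/2,v),.068))
```

```text
row [0.24 0.03 4.64] turn -0.01 | pos [ 0.5395 -0.2994  0.1025] yaw 86.89 t 14.5 w 0.0429 F [-0.6  0.1  0.8]
[ 0.02486429  0.01005991 -0.99964022]
120 255 301 [ 0.47262081 -0.29458212  0.068     ]
140 255 300 [ 0.48342588 -0.29544069  0.068     ]
160 254 300 [ 0.49437723 -0.29631287  0.068     ]
180 255 300 [ 0.5055949  -0.29665405  0.068     ]
200 255 299 [ 0.5171117  -0.29756562  0.068     ]
220 255 298 [ 0.52906512 -0.2985124   0.068     ]
```

>>> drive_tool --rows '[[[50,0.2,0,2,0],[50,0.2,0,4.4,0],[50,0.2,0,4.4,0],[50,0.2,0,4.4,0],[10,0.2,0,4.4,0],[10,0.2,0,4.4,0],[10,0.2,0,4.4,0],[10,0.2,0,4.4,0]]]'

```text
t: 15.17
tool_pos: [0.5402, -0.3, 0.0609]
tool_rot: [[-0.998, 0.054, 0.028], [0.054, 0.998, 0.008], [-0.028, 0.009, -1.0]]
contact_force: [-0.5, -0.2, 6.5]
grip_width: 0.025
```

>>> drive_tool --rows '[[[10,0,0,0,0],[10,0,0,0,0]]]'

```text
t: 15.33
tool_pos: [0.5404, -0.3002, 0.0614]
tool_rot: [[-0.998, 0.054, 0.029], [0.054, 0.998, 0.007], [-0.029, 0.009, -1.0]]
contact_force: [0.2, -0.3, -2.9]
grip_width: 0.025
```

Run:
```python
from h import *
go(.519,.159,.16);print(get_obs()['tool_rot'][:,2])
```

```text
row [ 4.36 45.82 -9.6 ] turn 0 | pos [ 0.5404 -0.3002  0.0614] yaw 86.89 t 15.33 w 0.025 F [ 0.2 -0.3 -2.9]
[ 0.02892644  0.00702522 -0.99955686]
```

>>> drive_tool --rows '[[[10,0,0,-4,0],[10,0,0,-8,0],[10,0,0,-10,0],[10,4.4,45.8,-9.6,0],[10,4.4,45.8,-9.6,0],[10,4.4,45.8,-9.6,0],[10,4.4,45.8,-9.6,0],[10,4.4,45.8,-9.6,0]]]'

```text
t: 16.0
tool_pos: [0.5278, -0.0909, 0.16]
tool_rot: [[-0.998, 0.055, 0.028], [0.055, 0.998, 0.008], [-0.027, 0.009, -1.0]]
contact_force: [1.0, -0.0, -1.5]
grip_width: 0.0253
```

Run:
```python
from h import *
go(.519,.159,.15,86.9);print(get_obs()['tool_rot'][:,2])
```

```text
row [ 2.29 24.89  1.17] turn -0.06 | pos [ 0.5278 -0.0909  0.16  ] yaw 86.84 t 16.0 w 0.0253 F [ 1.  -0.  -1.5]
[ 0.02776816  0.00761236 -0.9995854 ]
```

>>> drive_tool --rows '[[[10,2.3,24.9,1.1,0],[10,2.3,24.9,1.1,0],[10,2.3,24.9,1.1,0],[10,2.3,24.9,1.1,0],[10,2.3,24.9,1.1,0],[10,2.3,24.9,4,0],[10,2.3,24.9,8,0],[10,2.3,24.9,10,0]]]'

```text
t: 16.67
tool_pos: [0.5196, 0.1626, 0.0594]
tool_rot: [[-0.998, 0.051, 0.026], [0.051, 0.999, 0.008], [-0.026, 0.009, -1.0]]
contact_force: [-0.6, -1.4, -1.8]
grip_width: 0.0251
```

Run:
```python
from h import *
go(.519,.159,.015,86.9);print(get_obs()['tool_rot'][:,2])
```

```text
row [ 0.16 -0.41  4.43] turn 0.18 | pos [0.5196 0.1626 0.0594] yaw 87.08 t 16.67 w 0.0251 F [-0.6 -1.4 -1.8]
[ 0.02616447  0.00807849 -0.99962501]
```

>>> drive_tool --rows '[[[10,0.1,-0.4,2,0],[10,0.1,-0.4,3.4,0],[10,0.1,-0.4,4.1,0],[10,0.1,-0.4,4.4,0],[10,0.1,-0.4,4.6,0],[10,0.1,-0.4,4.6,0],[10,0.1,-0.4,4.6,0]]]'

```text
t: 17.25
tool_pos: [0.52, 0.1592, 0.0147]
tool_rot: [[-0.998, 0.051, 0.027], [0.051, 0.999, 0.008], [-0.026, 0.01, -1.0]]
contact_force: [-3.0, 0.1, 5.7]
grip_width: 0.025
```

>>> drive_tool --rows '[[[50,0,0,0,0],[50,0,0,0,0],[50,0,0,0,0],[50,0,0,-4,0],[50,0,0,-8,0],[50,0,0,-12,0]]]'

```text
t: 17.75
tool_pos: [0.5158, 0.1578, 0.1345]
tool_rot: [[-0.998, 0.051, 0.023], [0.052, 0.999, 0.008], [-0.023, 0.009, -1.0]]
contact_force: [0.5, -0.7, 0.2]
grip_width: 0.0427
```

>>> drive_tool --rows '[[[50,0,0,-4.1,0]]]'

```text
t: 17.83
tool_pos: [0.5143, 0.1573, 0.1765]
tool_rot: [[-0.998, 0.051, 0.022], [0.052, 0.999, 0.008], [-0.022, 0.009, -1.0]]
contact_force: [0.6, 0.0, -0.4]
grip_width: 0.0429
```

>>> drive_tool --rows '[[[50,0,0,-4.1,0]]]'

```text
t: 17.92
tool_pos: [0.5129, 0.1569, 0.2186]
tool_rot: [[-0.998, 0.052, 0.022], [0.052, 0.999, 0.008], [-0.021, 0.009, -1.0]]
contact_force: [0.9, 1.1, 0.3]
grip_width: 0.0428
```

Run:
```python
from h import *
snap('wrist','w7');go(.54,-.20,.26,-3.1);o=get_obs();print(o['tool_rot'][:,2],o['joints'])
```

```text
row [ -4.09 -35.6   -3.35] turn 90.17 | pos [0.5187 0.158  0.2294] yaw 87.07 t 17.97 w 0.0427 F [2.6 0.6 5.3]
[ 0.03874862  0.01029364 -0.99919597] [ 0.16396836  0.01589316  1.83892056  0.00404062  1.24686133 -1.35662005]
```

View pics/w7.png

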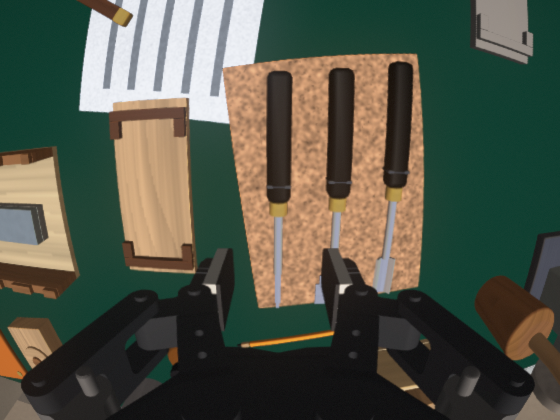

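All three tools lie on the mat (handles at columns 279, 341, 400). Next is the stone.

```bash
cat >> h.py <<'E'
def settle(n=4):
    for i in range(n): capture('wrist')
E
python3 - <<'E'
from h import *
settle(5);go(.54,-.20,.23,-3.1);print(get_obs()['tool_rot'][:,2])
E
```

```text
row [ -4.63 -35.48  -1.65] turn 90.14 | pos [0.5124 0.1568 0.2155] yaw 87.04 t 18.22 w 0.0428 F [ 0.6  0.4 -1. ]
[ 0.01980706  0.00717017 -0.99977811]
```

>>> drive_tool --rows '[[[90,-4.6,-35.5,-1.6,90],[90,-4.6,-35.5,-1.6,90],[90,-4.6,-35.5,-1.6,90],[90,-4.6,-35.5,-1.6,90],[90,-4.6,-35.5,-1.6,90],[90,-4.6,-35.5,-1.6,90],[90,-4.6,-35.5,-1.6,90],[90,-4.6,-35.5,-1.6,90]]]'

```text
t: 18.88
tool_pos: [0.5361, -0.1766, 0.2256]
tool_rot: [[-0.491, 0.871, 0.016], [0.871, 0.491, 0.009], [0.0, 0.019, -1.0]]
contact_force: [0.3, 0.4, -0.0]
grip_width: 0.0768
```

Run:
```python
from h import *
settle(4);go(.54,-.20,.23,-3.1);print(get_obs()['tool_rot'][:,2])
```

```text
row [-2.29 -0.88 -0.43] turn 32.74 | pos [ 0.5364 -0.1757  0.2258] yaw 29.64 t 19.08 w 0.0766 F [0.7 0.7 0.5]
[ 0.01639444  0.00955934 -0.9998199 ]
```

>>> drive_tool --rows '[[[90,-2.3,-0.9,-0.4,32.7],[90,-2.3,-0.9,-0.4,32.7],[90,-2.3,-0.9,-0.4,32.7],[90,-2.3,-0.9,-0.4,32.7],[90,-2.3,-0.9,-0.4,32.7],[90,-2.3,-0.9,-0.4,32.7]]]'

```text
t: 19.58
tool_pos: [0.5392, -0.1977, 0.2279]
tool_rot: [[0.051, 0.999, 0.013], [0.999, -0.051, 0.012], [0.012, 0.013, -1.0]]
contact_force: [-0.5, 0.7, 0.4]
grip_width: 0.0772
```

Run:
```python
from h import *
settle(4);snap('wrist','w8');go(.54,-.20,.23,-3.1);print(get_obs()['tool_rot'][:,2])
```

```text
row [-0.07  0.03 -0.08] turn 0.17 | pos [ 0.5397 -0.1992  0.2292] yaw -2.93 t 19.83 w 0.077 F [ 0.3  0.5 -0.8]
[ 0.01558896  0.01016786 -0.99982678]
```

View pics/w8.png

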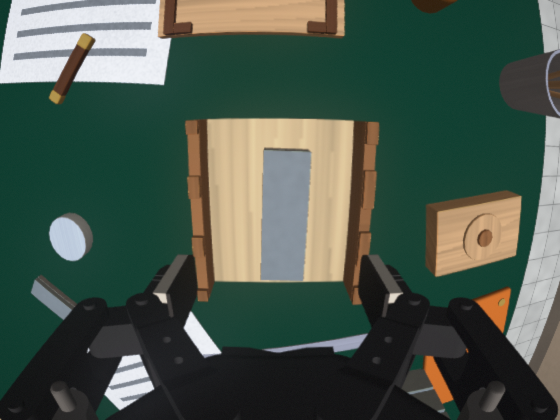

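Run:
```python
from h import *
np.set_printoptions(precision=4,suppress=True)
c=load('w8')
g=cv2.cvtColor(c['pixels'],cv2.COLOR_RGB2HSV)[140:285,235:335]
m=cv2.inRange(g,np.array((100,25,70)),np.array((128,140,230)))
k=max(cv2.findContours(m,0,cv2.CHAIN_APPROX_NONE)[0],key=cv2.contourArea)[:,0]+[235,140]
r=cv2.minAreaRect(k.astype(np.float32)); print(r)
for z in(.036,.038,.040):
    P=np.array([onz(c,p,z)[:2] for p in k]).astype(np.float32); q=cv2.minAreaRect(P); print(z,q)
```

```text
((284.95294189453125, 215.24197387695312), (45.253746032714844, 128.22344970703125), 1.5481576919555664)
0.036 ((0.5478166937828064, -0.23999077081680298), (0.1483154296875, 0.04756744205951691), 85.15534210205078)
0.038 ((0.5477766394615173, -0.23932906985282898), (0.14743387699127197, 0.047284699976444244), 85.15532684326172)
0.04 ((0.5477365255355835, -0.23866727948188782), (0.14655230939388275, 0.047002002596855164), 85.15534210205078)
```

The stone's centre is (.5478,-.2395), its length at 85.2°; the size at z=.038 is consistent. Descend.

Run:
```python
from h import *
go(.5478,-.2395,.08,-4.8)
```

```text
row [-4.14  0.79 14.89] turn 1.87 | pos [ 0.5397 -0.1992  0.2292] yaw -2.93 t 19.83 w 0.077 F [ 0.3  0.5 -0.8]
```

>>> drive_tool --rows '[[[90,-4.1,0.8,0,1.9],[90,-4.1,0.8,4,1.9],[90,-4.1,0.8,8,1.9],[90,-4.1,0.8,11,1.9],[90,-4.1,0.8,14,1.9],[90,-4.1,0.8,14.9,1.9]]]'

```text
t: 20.33
tool_pos: [0.5441, -0.2368, 0.0741]
tool_rot: [[0.083, 0.996, 0.007], [0.996, -0.083, 0.015], [0.016, 0.006, -1.0]]
contact_force: [-1.4, 0.5, -0.3]
grip_width: 0.0769
```

Run:
```python
from h import *
settle(4);go(.5478,-.2395,.018,-4.8);print(get_obs()['tool_rot'][:,2])
```

```text
row [-0.06 -0.24  6.34] turn -0.0 | pos [ 0.5491 -0.2396  0.0815] yaw -4.8 t 20.53 w 0.0772 F [ 0.6  0.3 -0.1]
[ 0.01771848  0.00895334 -0.99980293]
```

>>> drive_tool --rows '[[[90,0,-0.2,2,0],[90,0,-0.2,4,0],[90,0,-0.2,5.5,0],[90,0,-0.2,6.2,0],[90,0,-0.2,6.2,0],[90,0,-0.2,6.2,0],[90,0,-0.2,6.2,0],[90,0,-0.2,6.2,0]]]'

```text
t: 21.2
tool_pos: [0.5497, -0.2398, 0.0214]
tool_rot: [[0.083, 0.996, 0.021], [0.996, -0.084, 0.007], [0.009, 0.02, -1.0]]
contact_force: [-0.5, -0.5, -0.8]
grip_width: 0.077
```

>>> drive_tool --rows '[[[40,0,0,0,0],[40,0,0,0,0],[40,0,0,0,0],[40,0,0,0,0],[40,0,0,0,0]]]' --newtons 60

```text
t: 21.62
tool_pos: [0.5504, -0.2403, 0.0229]
tool_rot: [[0.083, 0.996, 0.022], [0.997, -0.083, 0.006], [0.008, 0.021, -1.0]]
contact_force: [-1.3, 0.9, 5.5]
grip_width: 0.0483
```

Run:
```python
from h import *
settle(4);go(.524,.013,.15,86);print(get_obs()['tool_rot'][:,2])
```

```text
row [ 25.13  -4.47 -12.61] turn -90.78 | pos [ 0.5504 -0.2404  0.0229] yaw -4.78 t 21.82 w 0.048 F [-1.9 -0.5  5.6]
[ 0.02175333  0.00616449 -0.99974436]
```

>>> drive_tool --rows '[[[40,0,0,-4,0],[40,0,0,-8,0],[40,0,0,-12,0],[40,12,-2,-12.6,-30],[40,25,-4.5,-12.6,-60],[40,25,-4.5,-12.6,-90.6],[40,25,-4.5,-12.6,-90.6],[40,25,-4.5,-12.6,-90.6]]]'

```text
t: 22.48
tool_pos: [0.5258, -0.0318, 0.1471]
tool_rot: [[-0.52, 0.854, 0.019], [0.854, 0.52, 0.007], [-0.004, 0.02, -1.0]]
contact_force: [0.7, 0.7, -5.7]
grip_width: 0.0483
```

Run:
```python
from h import *
np.set_printoptions(precision=4,suppress=True)
settle(4);go(.5232,.014,.15,85.8);print(get_obs()['tool_rot'][:,2])
A,B=load('w1'),load('w7')
for a,b in(((242,146),(112,101)),((322,147),(189,98)),((244,307),(129,268)),((313,307),(194,272))): print(tri(A,a,B,b),onz(B,b,.014))
```

```text
row [ 4.12  2.12 -0.25] turn -54.61 | pos [ 0.5264 -0.0322  0.1472] yaw 31.19 t 22.68 w 0.0485 F [ 0.5 -0.8 -5. ]
[ 0.0188  0.0063 -0.9998]
(array([ 0.4149, -0.022 ,  0.0182]), np.float64(0.0015542566480488233)) [ 0.4139 -0.0239  0.014 ]
(array([0.4227, 0.0671, 0.0063]), np.float64(1.013253560660939e-05)) [0.423  0.0691 0.014 ]
(array([ 0.6222, -0.0385,  0.017 ]), np.float64(0.0015771624800749587)) [ 0.6229 -0.0397  0.014 ]
(array([0.6253, 0.0516, 0.0209]), np.float64(9.535505408799812e-05)) [0.6291 0.0494 0.014 ]
```

>>> drive_tool --rows '[[[40,4.1,2.1,0,-54.6],[40,4.1,2.1,0,-54.6],[40,4.1,2.1,0,-54.6],[40,4.1,2.1,0,-54.6],[40,4.1,2.1,0,-54.6],[40,4.1,2.1,2,-54.6],[40,4.1,2.1,4,-54.6],[40,4.1,2.1,6.5,-54.6]]]'

```text
t: 23.35
tool_pos: [0.5259, 0.0123, 0.0826]
tool_rot: [[-0.997, 0.071, 0.022], [0.071, 0.997, 0.005], [-0.021, 0.007, -1.0]]
contact_force: [-0.2, 0.7, -5.9]
grip_width: 0.0483
```

Run:
```python
from h import *
settle(4);c=snap('wrist','w9');go(.5225,.014,.027,85.8);print(get_obs()['tool_rot'][:,2])
```

```text
row [0.36 0.02 5.58] turn -0.2 | pos [0.525  0.0132 0.0828] yaw 85.6 t 23.6 w 0.0484 F [ 1.6  0.3 -4.6]
[ 0.01929319  0.00604604 -0.99979559]
```

View pics/w9.png

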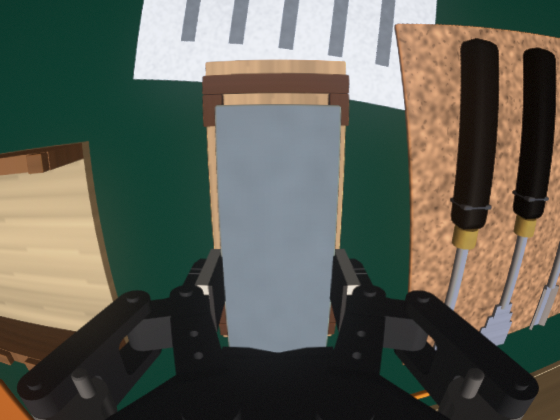

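Run:
```python
from h import *
np.set_printoptions(precision=4,suppress=True)
c=load('w9')
for n,p,z in(('stone L',(217,107),.098),('stone R',(340,105),.098),('stoneL low',(226,250),.098),('stoneR low',(335,250),.098),('board L',(206,62),.014),('board R',(346,60),.014),('cleat L',(203,76),.024),('cleat R',(348,75),.024),('cleat inner L',(224,93),.024),('inner R',(330,93),.024)): print(n,onz(c,p,z))
```

```text
stone L [ 0.4474 -0.0041  0.098 ]
stone R [0.4503 0.0429 0.098 ]
stoneL low [ 0.5066 -0.0075  0.098 ]
stoneR low [0.5105 0.0389 0.098 ]
board L [ 0.4157 -0.0234  0.014 ]
board R [0.4213 0.0657 0.014 ]
cleat L [ 0.4258 -0.024   0.024 ]
cleat R [0.4321 0.064  0.024 ]
cleat inner L [ 0.438 -0.012  0.024]
inner R [0.443 0.052 0.024]
```

>>> drive_tool --rows '[[[40,0.2,-0.1,2,0],[40,0.2,-0.1,3.5,0],[40,0.2,-0.1,4.5,0],[40,0.2,-0.1,5,0],[40,0.2,-0.1,5.3,0],[40,0.2,-0.1,5.4,0],[40,0.2,-0.1,5.4,0],[40,0.2,-0.1,5.4,0]]]'

```text
t: 24.27
tool_pos: [0.5249, 0.0126, 0.0297]
tool_rot: [[-0.997, 0.077, 0.021], [0.077, 0.997, 0.006], [-0.021, 0.007, -1.0]]
contact_force: [0.2, 0.4, -4.8]
grip_width: 0.0483
```

Run:
```python
from h import *
settle(3);go(.523,.0128,.027,85.8);print(get_obs()['tool_rot'][:,2])
```

```text
row [0.16 0.   0.25] turn -0.2 | pos [0.5246 0.0126 0.0295] yaw 85.6 t 24.42 w 0.0486 F [-0.3  0.1 -4.9]
[ 0.02066291  0.00589659 -0.99976911]
```

>>> drive_tool --rows '[[[40,0.1,0,0.1,0],[40,0.1,0,0.2,0],[40,0.1,0,0.3,0],[40,0.1,0,0.3,0],[40,0.1,0,0.3,0]]]'

```text
t: 24.83
tool_pos: [0.5247, 0.0126, 0.0275]
tool_rot: [[-0.997, 0.077, 0.022], [0.077, 0.997, 0.006], [-0.022, 0.007, -1.0]]
contact_force: [1.7, -0.8, 2.9]
grip_width: 0.0485
```

Run:
```python
from h import *
settle(3);go(.523,.0128,.027,85.8);print(get_obs()['tool_rot'][:,2])
```

```text
row [0.17 0.   0.03] turn -0.21 | pos [0.5247 0.0126 0.0274] yaw 85.59 t 24.98 w 0.0482 F [1.1 0.3 3. ]
[ 0.02266261  0.00576598 -0.99972654]
```

Supported by the board. Open and lift, ending mid-rise to take tilt out.

>>> drive_tool --rows '[[[85,0,0,0,0],[85,0,0,0,0],[85,0,0,0,0],[85,0,0,0,0],[85,0,0,-4,0],[85,0,0,-8,0],[85,0,0,-12,0]]]' --newtons 40

```text
t: 25.57
tool_pos: [0.5205, 0.0121, 0.147]
tool_rot: [[-0.997, 0.077, 0.019], [0.077, 0.997, 0.006], [-0.018, 0.008, -1.0]]
contact_force: [1.2, 1.1, -0.7]
grip_width: 0.0724
```

>>> drive_tool --rows '[[[50,0,0,-4.1,0]]]'

```text
t: 25.65
tool_pos: [0.5189, 0.0119, 0.1889]
tool_rot: [[-0.997, 0.077, 0.017], [0.077, 0.997, 0.006], [-0.017, 0.008, -1.0]]
contact_force: [0.5, -0.8, 0.1]
grip_width: 0.0619
```

>>> drive_tool --rows '[[[50,0,0,-4.1,0]]]'

```text
t: 25.73
tool_pos: [0.5173, 0.0118, 0.2309]
tool_rot: [[-0.997, 0.077, 0.016], [0.077, 0.997, 0.006], [-0.016, 0.008, -1.0]]
contact_force: [0.5, -1.0, -0.3]
grip_width: 0.0497
```

Run:
```python
from h import *
settle(5);snap('wrist','w10');go(.518,.1592,.10,87.08);print(get_obs()['tool_rot'][:,2])
```

```text
row [ 1.21 14.61 12.89] turn -1.49 | pos [0.517  0.0118 0.228 ] yaw 85.59 t 26.03 w 0.0427 F [ 0.1  0.6 -0.3]
[ 0.01437973  0.00659594 -0.99987485]
```

View pics/w10.png

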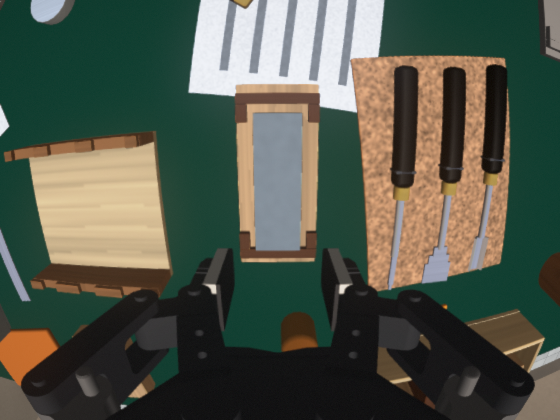

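The stone lies between the cleats (columns 253–301, rows 113–250) and the oil bottle is upright. Numeric check, then the veiner next.

Run:
```python
from h import *
np.set_printoptions(precision=4,suppress=True)
c=load('w10')
S=[onz(c,p,.042) for p in((253,113),(301,112),(300,249),(256,250))];H=[onz(c,p,.014) for p in((236,86),(319,85),(315,260),(241,262))]
print(S,np.mean(S,0));print(H,np.mean(H,0))
```

```text
[array([ 0.4484, -0.0057,  0.042 ]), array([0.4511, 0.0422, 0.042 ]), array([0.5997, 0.0323, 0.042 ]), array([ 0.5969, -0.0167,  0.042 ])] [0.524 0.013 0.042]
[array([ 0.4173, -0.0234,  0.014 ]), array([0.4231, 0.0661, 0.014 ]), array([0.6296, 0.0515, 0.014 ]), array([ 0.625 , -0.0397,  0.014 ])] [0.5238 0.0136 0.014 ]
```

>>> drive_tool --rows '[[[50,1.2,14.6,0,-1.5],[50,1.2,14.6,0,-1.5],[50,1.2,14.6,0,-1.5],[50,1.2,14.6,3,-1.5],[50,1.2,14.6,7,-1.5],[50,1.2,14.6,10,-1.5],[50,1.2,14.6,13,-1.5],[50,1.2,14.6,15,-1.5]]]'

```text
t: 26.7
tool_pos: [0.5136, 0.1589, 0.0726]
tool_rot: [[-0.999, 0.05, 0.004], [0.05, 0.999, 0.005], [-0.004, 0.005, -1.0]]
contact_force: [0.1, 0.2, -0.7]
grip_width: 0.0429
```

Run:
```python
from h import *
settle(5);c=snap('wrist','w11');go(.520,.1592,.0147,87.08);print(get_obs()['tool_rot'][:,2])
B=c; g=cv2.cvtColor(B['pixels'],cv2.COLOR_RGB2HSV)
m=cv2.inRange(g,np.array((0,0,0)),np.array((180,255,62)))
for v in range(120,240,20):
    u=np.flatnonzero(m[v,240:325])+240; print(v,u.min(),u.max(),onz(B,((u.min()+u.max())/2,v),.024))
```

```text
row [ 0.05 -0.07  6.53] turn 0.01 | pos [0.5195 0.1594 0.08  ] yaw 87.09 t 27.0 w 0.0429 F [-0.4  0.1 -0.1]
[ 0.01630004  0.00693628 -0.99984309]
120 257 298 [0.45236375 0.16325772 0.024     ]
140 258 298 [0.4645219  0.16293627 0.024     ]
160 258 297 [0.47679896 0.16200437 0.024     ]
180 257 297 [0.48932366 0.16105219 0.024     ]
200 258 296 [0.50221878 0.16038622 0.024     ]
220 258 295 [0.5155686 0.1593745 0.024    ]
```

Stone centre is within 1 mm of the holder's centre. Now grip the veiner.

>>> drive_tool --rows '[[[50,0,0,3,0],[50,0,0,5.5,0],[50,0,0,6.5,0],[50,0,0,6.5,0],[50,0,0,6.5,0],[10,0,0,6.5,0],[10,0,0,6.5,0],[10,0,0,6.5,0]]]'

```text
t: 27.67
tool_pos: [0.5227, 0.1602, 0.0173]
tool_rot: [[-0.998, 0.051, 0.021], [0.051, 0.999, 0.008], [-0.02, 0.009, -1.0]]
contact_force: [-0.2, -0.3, 3.8]
grip_width: 0.025
```

Run:
```python
from h import *
settle(5);go(.5404,-.3002,.16,86.89);print(get_obs()['tool_rot'][:,2])
```

```text
row [ -4.4  -45.76 -14.58] turn 0.2 | pos [0.5227 0.1602 0.0173] yaw 87.09 t 27.92 w 0.0248 F [-0.2  0.3  6.5]
[ 0.0205365   0.0076101  -0.99976014]
```

>>> drive_tool --rows '[[[10,0,0,-4,0],[10,0,0,-8,0],[10,0,0,-12,0],[10,0,0,-14,0],[10,-4.3,-45.8,-14.5,0],[10,-4.3,-45.8,-14.5,0],[10,-4.3,-45.8,-14.5,0],[10,-4.3,-45.8,-14.5,0]]]'

```text
t: 28.58
tool_pos: [0.5264, -0.0086, 0.1584]
tool_rot: [[-0.999, 0.049, 0.021], [0.049, 0.999, 0.007], [-0.021, 0.009, -1.0]]
contact_force: [1.7, 0.5, -0.9]
grip_width: 0.0247
```

Run:
```python
from h import *
settle(4);go(.543,-.3002,.14,86.89);print(get_obs()['tool_rot'][:,2])
```

```text
row [ -3.19 -29.06   1.59] turn 0.01 | pos [ 0.5266 -0.0085  0.158 ] yaw 86.9 t 28.78 w 0.0248 F [-0.6  0.3 -1.3]
[ 0.02027092  0.00815498 -0.99976126]
```

>>> drive_tool --rows '[[[10,-3.2,-29.1,1.5,0],[10,-3.2,-29.1,1.5,0],[10,-3.2,-29.1,1.5,0],[10,-3.2,-29.1,1.5,0],[10,-3.2,-29.1,1.5,0],[10,-3.2,-29.1,1.5,0],[10,-3.2,-29.1,1.5,0],[10,-3.2,-29.1,1.5,0]]]'

```text
t: 29.45
tool_pos: [0.5438, -0.3063, 0.1408]
tool_rot: [[-0.998, 0.057, 0.022], [0.057, 0.998, 0.003], [-0.021, 0.005, -1.0]]
contact_force: [0.6, 0.2, -1.1]
grip_width: 0.0248
```

Run:
```python
from h import *
settle(5);go(.543,-.3002,.09,86.89);print(get_obs()['tool_rot'][:,2])
```

```text
row [ 0.1  -0.26  5.03] turn 0.14 | pos [ 0.5432 -0.2982  0.1404] yaw 87.03 t 29.7 w 0.0247 F [-0.2  0.6 -0.4]
[ 0.01916408  0.00977592 -0.99976856]
```

>>> drive_tool --rows '[[[10,0.1,-0.2,2,0],[10,0.1,-0.2,4,0],[10,0.1,-0.2,5,0],[10,0.1,-0.2,5,0],[10,0.1,-0.2,5,0]]]'

```text
t: 30.12
tool_pos: [0.5427, -0.2979, 0.0897]
tool_rot: [[-0.999, 0.05, 0.018], [0.05, 0.999, 0.011], [-0.017, 0.012, -1.0]]
contact_force: [-0.5, 0.1, -0.3]
grip_width: 0.0248
```

Run:
```python
from h import *
settle(5);go(.543,-.3002,.065,86.89);print(get_obs()['tool_rot'][:,2]); c=snap('wrist','w12')
im=cv2.resize(c['pixels'][0:320,60:480],None,fx=1.6,fy=1.6); cv2.imwrite('pics/w12c.png',im[:,:,::-1])
```

```text
row [ 0.16 -0.03  2.69] turn 0.15 | pos [ 0.544  -0.3002  0.0919] yaw 87.04 t 30.37 w 0.0248 F [ 0.1  0.1 -1. ]
[ 0.02140399  0.00817521 -0.99973748]
```

View pics/w12c.png

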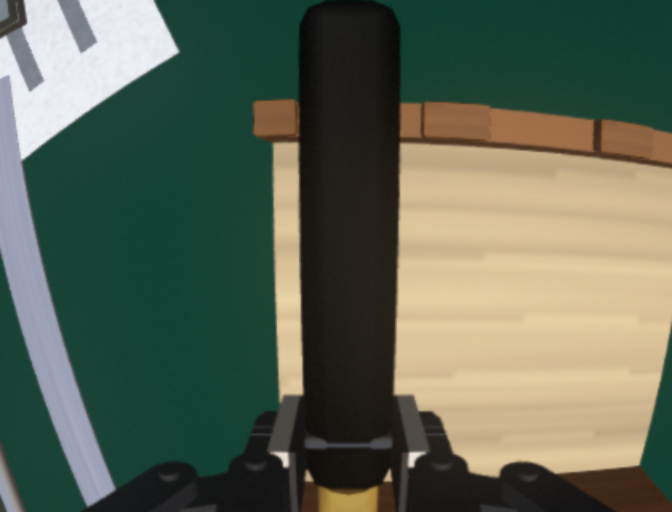

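The veiner handle sits over the outer notch (crop columns 298–422), slightly to −y as it was at the start. Lower it.

>>> drive_tool --rows '[[[10,0.2,0,1,0],[10,0.2,0,2,0],[10,0.2,0,2.4,0],[10,0.2,0,2.6,0],[10,0.2,0,2.6,0],[10,0.2,0,2.6,0]]]'

```text
t: 30.92
tool_pos: [0.5422, -0.2998, 0.0652]
tool_rot: [[-0.998, 0.052, 0.02], [0.052, 0.999, 0.009], [-0.02, 0.01, -1.0]]
contact_force: [-0.1, -0.1, -2.3]
grip_width: 0.0252
```

Run:
```python
from h import *
settle(4);go(.543,-.3002,.0638,86.89);print(get_obs()['tool_rot'][:,2])
```

```text
row [-0.03 -0.01  0.23] turn 0.14 | pos [ 0.5427 -0.3001  0.0661] yaw 87.03 t 31.12 w 0.025 F [-1.3  0.  -1.7]
[ 0.02173007  0.0079734  -0.99973208]
```

>>> drive_tool --rows '[[[10,0,0,0.2,0],[10,0,0,0.3,0],[10,0,0,0.4,0],[10,0,0,0.4,0]]]'

```text
t: 31.45
tool_pos: [0.5431, -0.3003, 0.0633]
tool_rot: [[-0.998, 0.052, 0.022], [0.052, 0.999, 0.008], [-0.022, 0.009, -1.0]]
contact_force: [-2.7, 2.0, 4.7]
grip_width: 0.025
```

Run:
```python
from h import *
settle(4);go(.543,-.3002,.0638,86.89);print(get_obs()['tool_rot'][:,2])
```

```text
row [ 0.01  0.01 -0.05] turn 0.15 | pos [ 0.5431 -0.3003  0.0633] yaw 87.04 t 31.65 w 0.0246 F [-2.   0.9  5.3]
[ 0.0221018   0.00759806 -0.99972685]
```

>>> drive_tool --rows '[[[50,0,0,0,0],[50,0,0,0,0],[50,0,0,0,0],[50,0,0,-4,0],[50,0,0,-8,0],[50,0,0,-12,0]]]'

```text
t: 32.15
tool_pos: [0.5395, -0.3005, 0.1829]
tool_rot: [[-0.998, 0.052, 0.019], [0.052, 0.999, 0.01], [-0.019, 0.011, -1.0]]
contact_force: [1.2, 0.1, 0.0]
grip_width: 0.0426
```

>>> drive_tool --rows '[[[50,-2,10,-2,0],[50,-2,20,-2,0],[50,0,49,-2,0],[50,0,49,-2,0],[50,0,49,-2,0],[50,0,49,-2,0],[50,0,49,-2,0],[50,0,49,-2,0]]]'

```text
t: 32.82
tool_pos: [0.5604, 0.0315, 0.2029]
tool_rot: [[-0.998, 0.052, 0.02], [0.052, 0.999, 0.01], [-0.019, 0.011, -1.0]]
contact_force: [0.4, -0.8, -0.7]
grip_width: 0.0427
```

Run:
```python
from h import *
settle(4);go(.517,.2247,.09,87.1);print(get_obs()['tool_rot'][:,2])
```

```text
row [ 5.51 19.06 11.37] turn 0.12 | pos [0.5606 0.0306 0.2028] yaw 87.22 t 33.02 w 0.0427 F [0.7 0.4 0.5]
[ 0.01933036  0.0089878  -0.99977275]
```

>>> drive_tool --rows '[[[50,5.5,19,0,0],[50,5.5,19,0,0],[50,5.5,19,0,0],[50,5.5,19,2,0],[50,5.5,19,5,0],[50,5.5,19,9,0],[50,5.5,19,11.4,0],[50,5.5,19,11.4,0]]]'

```text
t: 33.68
tool_pos: [0.5112, 0.2214, 0.0819]
tool_rot: [[-0.999, 0.049, 0.005], [0.049, 0.999, 0.004], [-0.005, 0.004, -1.0]]
contact_force: [-1.5, -0.1, -1.5]
grip_width: 0.0426
```

Run:
```python
from h import *
settle(5);c=snap('wrist','w13');go(.517,.2247,.0145,87.1);print(get_obs()['tool_rot'][:,2])
B=c; g=cv2.cvtColor(B['pixels'],cv2.COLOR_RGB2HSV)
m=cv2.inRange(g,np.array((0,0,0)),np.array((180,255,62)))
for v in range(120,240,20):
    u=np.flatnonzero(m[v,240:325])+240; print(v,u.min(),u.max(),onz(B,((u.min()+u.max())/2,v),.024))
```

```text
row [ 0.5  -0.02  7.83] turn 0.02 | pos [0.52   0.2238 0.0929] yaw 87.12 t 33.98 w 0.0429 F [-0.8 -0.3  0.8]
[ 0.02497408  0.01047288 -0.99963324]
120 259 297 [0.45521813 0.22832486 0.024     ]
140 259 296 [0.46816847 0.22734628 0.024     ]
160 259 296 [0.4813129  0.22667771 0.024     ]
180 259 296 [0.49474089 0.22599501 0.024     ]
200 260 295 [0.50856733 0.22529237 0.024     ]Traceback (most recent call last):
  File "<stdin>", line 6, in <module>
    return umr_minimum(a, axis, None, out, keepdims, initial, where)
ValueError: zero-size array to reduction operation minimum which has no identity
```

>>> drive_tool --rows '[[[50,0.5,0,3,0],[50,0.5,0,6,0],[50,0.5,0,7.8,0],[50,0.5,0,7.8,0],[50,0.5,0,7.8,0],[10,0.5,0,7.8,0],[10,0.5,0,7.8,0],[10,0.5,0,7.8,0]]]'

```text
t: 34.65
tool_pos: [0.5196, 0.2256, 0.0176]
tool_rot: [[-0.998, 0.05, 0.03], [0.05, 0.999, 0.012], [-0.03, 0.013, -0.999]]
contact_force: [-0.6, -1.1, 5.4]
grip_width: 0.0248
```

Run:
```python
from h import *
settle(5);go(.5434,-.2294,.16,86.96);print(get_obs()['tool_rot'][:,2])
```

```text
row [ -5.09 -45.13 -14.69] turn 0.18 | pos [0.5196 0.2256 0.0176] yaw 87.14 t 34.9 w 0.0251 F [-0.6 -0.5  5.6]
[ 0.03023198  0.01174901 -0.99947386]
```

>>> drive_tool --rows '[[[10,0,0,-4,0],[10,0,0,-8,0],[10,0,0,-12,0],[10,0,0,-14,0],[10,-5.3,-45.1,-14.6,0],[10,-5.3,-45.1,-14.6,0],[10,-5.3,-45.1,-14.6,0],[10,-5.3,-45.1,-14.6,0]]]'

```text
t: 35.57
tool_pos: [0.5262, 0.0564, 0.1589]
tool_rot: [[-0.998, 0.048, 0.032], [0.049, 0.999, 0.012], [-0.031, 0.013, -0.999]]
contact_force: [0.6, 0.1, -1.4]
grip_width: 0.0245
```

Run:
```python
from h import *
settle(4);go(.5458,-.2294,.14,86.96);print(get_obs()['tool_rot'][:,2])
```

```text
row [ -3.41 -28.47   1.55] turn -0.01 | pos [0.5264 0.0565 0.1584] yaw 86.95 t 35.77 w 0.0248 F [ 0.2  0.2 -1.5]
[ 0.03056691  0.01217038 -0.99945863]
```

>>> drive_tool --rows '[[[10,-3.4,-28.5,1.5,0],[10,-3.4,-28.5,1.5,0],[10,-3.4,-28.5,1.5,0],[10,-3.4,-28.5,1.5,0],[10,-3.4,-28.5,1.5,0],[10,-3.4,-28.5,1.5,0],[10,-3.4,-28.5,1.5,0],[10,-3.4,-28.5,1.5,0]]]'

```text
t: 36.43
tool_pos: [0.5468, -0.2351, 0.1408]
tool_rot: [[-0.998, 0.056, 0.033], [0.057, 0.998, 0.008], [-0.032, 0.009, -0.999]]
contact_force: [0.1, -0.0, -0.2]
grip_width: 0.025
```

Run:
```python
from h import *
settle(5);go(.5458,-.2294,.075,86.96);print(get_obs()['tool_rot'][:,2])
```

```text
row [ 0.17 -0.29  6.51] turn 0.12 | pos [ 0.5457 -0.2275  0.1402] yaw 87.08 t 36.68 w 0.0248 F [ 0.  -0.  -0.9]
[ 0.02980261  0.01338164 -0.99946623]
```

>>> drive_tool --rows '[[[10,0.2,-0.3,2,0],[10,0.2,-0.3,4,0],[10,0.2,-0.3,5.5,0],[10,0.2,-0.3,6.2,0],[10,0.2,-0.3,6.5,0],[10,0.2,-0.3,6.5,0]]]'

```text
t: 37.18
tool_pos: [0.5453, -0.2281, 0.0746]
tool_rot: [[-0.998, 0.049, 0.029], [0.05, 0.999, 0.014], [-0.028, 0.016, -0.999]]
contact_force: [-0.3, -0.4, -0.8]
grip_width: 0.0249
```

Run:
```python
from h import *
settle(5);go(.5458,-.2294,.0635,86.96);print(get_obs()['tool_rot'][:,2])
```

```text
row [0.11 0.03 1.3 ] turn 0.13 | pos [ 0.5464 -0.2299  0.0765] yaw 87.09 t 37.43 w 0.0247 F [ 0.  -0.3 -1.1]
[ 0.03186415  0.0121675  -0.99941814]
```

>>> drive_tool --rows '[[[10,0.1,0,0.5,0],[10,0.1,0,1.0,0],[10,0.1,0,1.3,0],[10,0.1,0,1.4,0],[10,0.1,0,1.4,0]]]'

```text
t: 37.85
tool_pos: [0.5458, -0.2298, 0.0635]
tool_rot: [[-0.998, 0.051, 0.031], [0.051, 0.999, 0.013], [-0.03, 0.014, -0.999]]
contact_force: [-3.1, 1.4, 7.3]
grip_width: 0.0249
```

Run:
```python
from h import *
settle(4);go(.5458,-.2294,.0635,86.96);print(get_obs()['tool_rot'][:,2])
```

```text
row [0.   0.04 0.01] turn 0.13 | pos [ 0.5458 -0.2298  0.0636] yaw 87.09 t 38.05 w 0.0249 F [-3.1  1.7  6.8]
[ 0.03106561  0.01239634 -0.99944047]
```

Seated. Release, then go for the gouge at its mat pose (.5116,.2911).

>>> drive_tool --rows '[[[50,0,0,0,0],[50,0,0,0,0],[50,0,0,0,0],[50,0,0,-4,0],[50,0,0,-8,0],[50,0,0,-12,0]]]'

```text
t: 38.55
tool_pos: [0.541, -0.2307, 0.1831]
tool_rot: [[-0.998, 0.051, 0.028], [0.051, 0.999, 0.014], [-0.027, 0.016, -1.0]]
contact_force: [0.5, -0.3, 1.0]
grip_width: 0.0426
```

>>> drive_tool --rows '[[[50,0,10,-2,0],[50,0,20,-2,0],[50,0,31,-2,0],[50,0,31,-2,0],[50,0,31,-2,0],[50,0,31,-2,0],[50,0,31,-2,0],[50,0,31,-2,0]]]'

```text
t: 39.22
tool_pos: [0.5559, 0.083, 0.2082]
tool_rot: [[-0.998, 0.048, 0.029], [0.048, 0.999, 0.016], [-0.028, 0.018, -0.999]]
contact_force: [0.4, -0.4, 0.0]
grip_width: 0.0425
```

Run:
```python
from h import *
settle(4);go(.5116,.2911,.09,87.05);print(get_obs()['tool_rot'][:,2])
```

```text
row [ 5.8  20.81 11.92] turn 0.13 | pos [0.556  0.0788 0.2076] yaw 87.18 t 39.42 w 0.043 F [-0.1 -0.5  0.5]
[ 0.02769587  0.01352146 -0.99952494]
```

>>> drive_tool --rows '[[[50,5.8,20.8,0,0],[50,5.8,20.8,0,0],[50,5.8,20.8,0,0],[50,5.8,20.8,0,0],[50,5.8,20.8,3,0],[50,5.8,20.8,7,0],[50,5.8,20.8,10,0],[50,5.8,20.8,11.5,0]]]'

```text
t: 40.08
tool_pos: [0.508, 0.2891, 0.0883]
tool_rot: [[-0.999, 0.049, 0.02], [0.049, 0.999, 0.01], [-0.019, 0.011, -1.0]]
contact_force: [-2.3, -1.0, -2.2]
grip_width: 0.0425
```

Run:
```python
from h import *
settle(6);c=snap('wrist','w14');go(.5116,.2911,.0145,87.05);print(get_obs()['tool_rot'][:,2])
B=c; g=cv2.cvtColor(B['pixels'],cv2.COLOR_RGB2HSV)
m=cv2.inRange(g,np.array((0,0,0)),np.array((180,255,62)))
for v in range(120,201,20):
    u=np.flatnonzero(m[v,240:325])+240; print(v,u.min(),u.max(),onz(B,((u.min()+u.max())/2,v),.024))
```

```text
row [ 0.49 -0.14  8.23] turn 0.06 | pos [0.5139 0.2909 0.0969] yaw 87.11 t 40.43 w 0.0427 F [ 0.3 -0.8  0.5]
[ 0.03232185  0.01530741 -0.99936029]
120 259 294 [0.44970497 0.29480656 0.024     ]
140 260 294 [0.46291213 0.29445101 0.024     ]
160 291 293 [0.47681572 0.30371861 0.024     ]
180 292 293 [0.49054482 0.30350288 0.024     ]Traceback (most recent call last):
  File "<stdin>", line 6, in <module>
    return umr_minimum(a, axis, None, out, keepdims, initial, where)
ValueError: zero-size array to reduction operation minimum which has no identity
```

>>> drive_tool --rows '[[[50,0.5,-0.1,3,0],[50,0.5,-0.1,6,0],[50,0.5,-0.1,8.2,0],[50,0.5,-0.1,8.2,0],[50,0.5,-0.1,8.2,0],[10,0.5,-0.1,8.2,0],[10,0.5,-0.1,8.2,0],[10,0.5,-0.1,8.2,0]]]'

```text
t: 41.1
tool_pos: [0.5141, 0.2924, 0.0178]
tool_rot: [[-0.998, 0.05, 0.038], [0.051, 0.999, 0.017], [-0.037, 0.019, -0.999]]
contact_force: [-0.5, 0.1, 3.7]
grip_width: 0.0248
```

Run:
```python
from h import *
settle(5);go(.5505,-.1686,.16,86.91);print(get_obs()['tool_rot'][:,2])
```

```text
row [ -6.5  -45.58 -14.87] turn 0.2 | pos [0.5141 0.2924 0.0178] yaw 87.11 t 41.35 w 0.0253 F [-0.8 -1.4  7.2]
[ 0.03745355  0.01723375 -0.99914975]
```

>>> drive_tool --rows '[[[10,0,0,-4,0],[10,0,0,-8,0],[10,0,0,-12,0],[10,0,0,-14,0],[10,-6.7,-45.6,-14.8,0],[10,-6.7,-45.6,-14.8,0],[10,-6.7,-45.6,-14.8,0],[10,-6.7,-45.6,-14.8,0]]]'

```text
t: 42.02
tool_pos: [0.5243, 0.1228, 0.159]
tool_rot: [[-0.998, 0.049, 0.039], [0.049, 0.999, 0.017], [-0.038, 0.019, -0.999]]
contact_force: [1.0, 0.5, -0.9]
grip_width: 0.0248
```

Run:
```python
from h import *
settle(4);go(.553,-.1686,.14,86.91);print(get_obs()['tool_rot'][:,2])
```

```text
row [ -4.35 -28.99   1.45] turn 0.02 | pos [0.5246 0.123  0.1586] yaw 86.93 t 42.22 w 0.0248 F [ 0.1 -0.3 -0.8]
[ 0.03769537  0.0176546  -0.99913331]
```

>>> drive_tool --rows '[[[10,-4.3,-29,1.4,0],[10,-4.3,-29,1.4,0],[10,-4.3,-29,1.4,0],[10,-4.3,-29,1.4,0],[10,-4.3,-29,1.4,0],[10,-4.3,-29,1.4,0],[10,-4.3,-29,1.4,0],[10,-4.3,-29,1.4,0]]]'

```text
t: 42.88
tool_pos: [0.5539, -0.174, 0.1408]
tool_rot: [[-0.998, 0.057, 0.04], [0.057, 0.998, 0.013], [-0.039, 0.016, -0.999]]
contact_force: [0.5, 0.2, -1.8]
grip_width: 0.0252
```

Run:
```python
from h import *
settle(5);go(.553,-.1686,.076,86.91);print(get_obs()['tool_rot'][:,2])
```

```text
row [ 0.16 -0.35  6.4 ] turn 0.15 | pos [ 0.5525 -0.1664  0.1401] yaw 87.06 t 43.13 w 0.0249 F [-0.5  0.2 -1. ]
[ 0.03679112  0.01887898 -0.99914463]
```

>>> drive_tool --rows '[[[10,0.2,-0.3,2,0],[10,0.2,-0.3,4,0],[10,0.2,-0.3,5.5,0],[10,0.2,-0.3,6.2,0],[10,0.2,-0.3,6.4,0],[10,0.2,-0.3,6.4,0]]]'

```text
t: 43.63
tool_pos: [0.5526, -0.1667, 0.0757]
tool_rot: [[-0.998, 0.049, 0.036], [0.05, 0.999, 0.019], [-0.035, 0.021, -0.999]]
contact_force: [0.7, 0.0, -1.1]
grip_width: 0.0251
```

Run:
```python
from h import *
settle(5);go(.553,-.1686,.064,86.91);print(get_obs()['tool_rot'][:,2])
```

```text
row [ 0.12 -0.04  1.34] turn 0.16 | pos [ 0.5537 -0.1685  0.0774] yaw 87.07 t 43.88 w 0.0252 F [ 0.9 -0.4 -2. ]
[ 0.03909801  0.01784984 -0.99907594]
```

>>> drive_tool --rows '[[[10,0.1,0,0.5,0],[10,0.1,0,1.0,0],[10,0.1,0,1.3,0],[10,0.1,0,1.4,0],[10,0.1,0,1.4,0]]]'

```text
t: 44.3
tool_pos: [0.5531, -0.1682, 0.0637]
tool_rot: [[-0.998, 0.051, 0.038], [0.052, 0.998, 0.018], [-0.037, 0.02, -0.999]]
contact_force: [-2.5, 1.4, 3.1]
grip_width: 0.0242
```

Run:
```python
from h import *
settle(4);go(.553,-.1686,.064,86.91);print(get_obs()['tool_rot'][:,2])
```

```text
row [ 0.01 -0.04 -0.03] turn 0.16 | pos [ 0.5531 -0.1682  0.0637] yaw 87.07 t 44.5 w 0.0249 F [-3.9 -0.1  4.3]
[ 0.03850966  0.0179273  -0.9990974 ]
```

Seated. Release, rise and move to where w2 was taken, to compare.

>>> drive_tool --rows '[[[50,0,0,0,0],[50,0,0,0,0],[50,0,0,0,0],[50,0,0,-4,0],[50,0,0,-8,0],[50,0,0,-12,0],[50,4,-3,-16,0],[50,6,-6,-16.8,0]]]'

```text
t: 45.17
tool_pos: [0.496, -0.2173, 0.2275]
tool_rot: [[-0.998, 0.047, 0.046], [0.047, 0.999, 0.015], [-0.045, 0.017, -0.999]]
contact_force: [0.1, -0.8, -0.5]
grip_width: 0.0426
```

Run:
```python
from h import *
np.set_printoptions(precision=4,suppress=True)
settle(6);c=snap('wrist','w15');t=snap('top','top1');s=snap('scene','scene1');go(.4895,-.2265,.232,86.8)
g=cv2.cvtColor(c['pixels'],cv2.COLOR_RGB2HSV)
m=cv2.inRange(g,np.array((0,0,0)),np.array((180,255,62)))&~cv2.inRange(g,np.array((60,80,0)),np.array((100,255,80)))
W=load('w2')
for n,e,y in(('veiner',(.4235,-.2897),-.2982),('chisel',(.4267,-.2216),-.228),('gouge',(.4311,-.1594),-.1653)):
    u,v=proj(c,(*e,.064)); x0=int(u)-17; P=[];
    for k in range(int(v)+35,int(v)+100,3):
        q=np.flatnonzero(m[k,x0:x0+36])
        if len(q)>10: P.append(onz(c,(x0+(q[0]+q[-1])/2,k),.068))
    P=np.array(P); k=np.polyfit(P[:,0],P[:,1],1)
    r=np.flatnonzero(m[int(v)-25:int(v)+30,int(round(u))]); print(n,'rear expected',(u,v),'found row',int(v)-25+r[0], onz(c,(u,int(v)-25+r[0]),.064),'slope',k[0],'y@.54',np.polyval(k,.54),'was',y)
b=s['pixels'];a=t['pixels']
A=cv2.resize(a[125:245,240:400],None,fx=4,fy=4);B=cv2.resize(b[185:305,160:320],None,fx=4,fy=4)
cv2.imwrite('pics/end.png',cv2.resize(np.vstack([A,B]),None,fx=.62,fy=.62)[:,:,::-1])
```

```text
row [ 0.32 -1.02 -1.12] turn 0.35 | pos [ 0.4936 -0.2163  0.2212] yaw 87.15 t 45.62 w 0.043 F [-0.2 -0.1  0.4]
veiner rear expected (np.float64(190.28216460906836), np.float64(114.3093422896006)) found row 116 [ 0.4251 -0.2898  0.064 ] slope -0.06053996413661699 y@.54 -0.29959889529994593 was -0.2982
chisel rear expected (np.float64(264.1535258456179), np.float64(111.7565213928115)) found row 113 [ 0.4278 -0.2217  0.064 ] slope -0.04985842436831982 y@.54 -0.22944723562864833 was -0.228
gouge rear expected (np.float64(332.4224008613637), np.float64(113.81336585636714)) found row 115 [ 0.4322 -0.1594  0.064 ] slope -0.042035568382963705 y@.54 -0.1674757135351805 was -0.1653
```

View pics/w15.png

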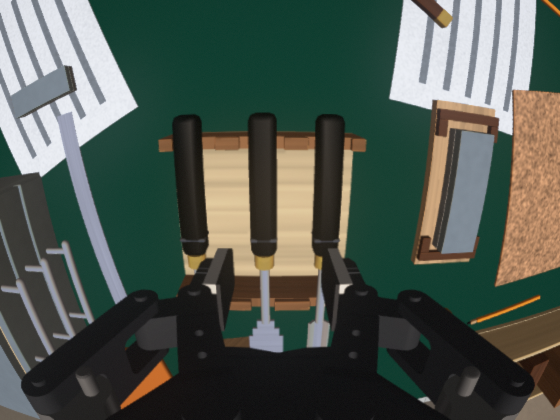

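View pics/end.png

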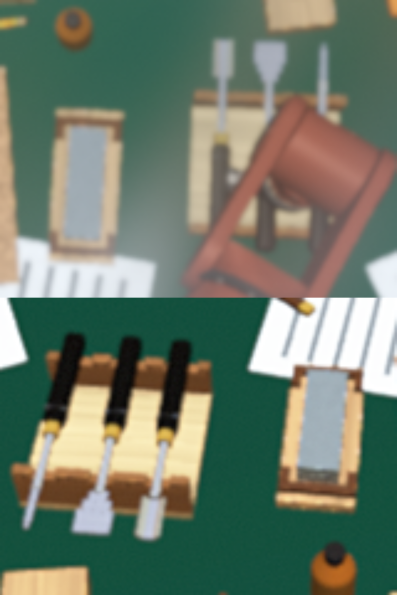

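All three tools are within about 2 mm of their start poses and in their notches. The stone is in the holder, the oil bottle is untouched, and the arm is clear of everything.

```bash
python3 -c "
from h import *
print(sign_off())"
```

```text
the job is handed in; nothing more can be done
None
```

I laid the veiner, chisel and gouge on the cork mat and moved the large stone into the wooden holder. Then I put each tool back in its own lane, blade towards the tray's +x, and handed the job in at about 46 s of the 144 s allowed; no verdict came back.

**Last checks:**
- **Tools:** by the wrist view their rear ends are within 1–2 mm of the start along x. Their sideways positions are within 1.5–2 mm of the start, and their directions match the tray to about 0.015 rad. I judged that they lie level only from the pictures and the seating forces.
- **Stone:** its centre is about 1 mm from the holder's centre, with its yaw within about 0.5° of the holder's. It lies between the cleats, and I last measured this just after placing it; the final pictures still show it there.
- **Oil bottle:** it stands upright in its place in the last scene and top views. I checked this by eye only.

**What did not go as planned:**
- **Gripper tilt:** it drifted up to about 0.045 rad, because each move starts from the measured pose. I reduced it twice on the way, and the tools were seated and released with it.
- **Grip height:** the grips settled a few mm higher than commanded. I allowed for that when putting the tools back.
- **Height measurements:** some two-view heights of the holder's and tray's corners were off by 10 mm or more (one by 40 mm), so I used the given heights there. The tools' and mat's heights agreed with the text to within 7 mm.

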